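# Seat a pin in the V-groove length gauge

### The arm

A 6-joint arm with a two-finger parallel gripper is mounted at the origin on the work surface. World frame = base frame: x ahead of the robot, y to its left, z up, the work surface at z = 0. Lengths are in mm, angles in rad, forces in N, time in s.
With the tool pointing down it reaches from about 425 to 1125 mm from the base axis. Payload 14.9 kg.
Tool frame: the origin (TCP) lies at the very end of the fingers, on their centre line; the grasp point (between the pads) lies 19 mm behind it; z points along the fingers, y is the line along which they close (so a half turn about z gives the same grasp; the last joint's range is limited). The gripper opens to 91 mm and grips with 3 to 60 N. Pads are 32 mm wide; open, the fingers measure 118 mm over their backs; the gripper's body (76 mm by 178 mm) begins 60 mm behind the grasp point.
Start: joints at [1.241, 0.379, 1.734, -0, 1.028, -0.033], TCP at [204.73, 669.405, 213.932] pointing down, gripper open.
Joint ranges: [-2.77, 2.77], [-0.74, 2.19], [0, 2.66], [-1.06, 4.2], [0.31, 2.87], [-3.08, 3.08]. Speed limits (rad/s): [1.89, 1.89, 2.39, 3.14, 3.14, 3.14].

### API

Orientations are given as a rotation vector (axis times angle).
In Python, from plant import sensors, read_camera, camera_model, workorder gives the robot as it stands. The module is installed in compiled form; this text tells all that it offers.
- The arm moves only by the tool apply_moves, never from a script. Its argument "rows" is a list of rows, each an object of numbers: "dx", "dy", "dz": the shift along the tool's x, y, z in mm; "wx", "wy", "wz": the turn, a rotation vector about the tool's x, y, z in rad; "jaw": the closure, from -1 (fully open) to 1 (shut). A call has 1 to 5 rows; each row is the pose to reach, as a shift and turn from the pose commanded when the call began, along the tool's axes at that moment; what a row does not reach only later rows make up. A row lasts 1/12 s, in which the tool goes at most 41.7 mm and 7.16 degrees, less where a joint would pass 70% of its speed; a pose out of reach is approached as far as the arm can. A call with a gripper value outside its range is refused whole. The fingers move at their own pace and stop on an object; "force" is the grip in N (left out, the last holds). Time passes only in rows, so rows that repeat a pose let the fingers close. It gives the time, the measured TCP pose, the force, the opening and the grip force at its end, in the units of the state.
- sensors.read_state(): the state, without advancing time (a new reading comes with each control period).
- read_camera(name): name is "scene" or "side" or "wrist"; returns the picture (400x640x3 uint8, blue, green, red); there is no depth.
- camera_model(name): a dict with "fx", "fy", "cx", "cy" (pixels), "R" (3x3) and "t" (3): a world point X has camera coordinates R X + t; the wrist camera has in their place "hand_eye" (4x4, takes a point from camera to tool coordinates, whose origin is the TCP and whose axes are the flange's). Camera axes: x right, y down, z forward; pixel columns grow to the right and rows downward; lengths in mm; the calibration is good to about 2 mm. The wrist camera is an equidistant fisheye: a pixel r from the principal point sees the ray r / f radians off the axis. A picture is of the moment at which its call begins: read the wrist's pose just before it. camera_model takes no time and is no camera call.
- workorder.close_job(): hands the job in; it is judged then, once.
The state is a dict: "time_s": time; "joint_positions": joint angles; "qvel": joint speeds; "joint_torque": joint torques, N m; "tool_pos": TCP position; "eef_rot": TCP orientation; "force": force on the tool from outside, world axes, zero at the start; "torque": the same for the moment, N m; "gripper_width": opening from 0.0 (shut) to 1.0 (fully open); "grip_force": force on a finger pad.
Only numpy, scipy, OpenCV 4.12 (cv2) and the standard library are available. Lean on these libraries where they do the work, as an engineer would, in place of code of your own. Each camera call takes 0.05 s, during which the arm holds its last target. There are 200 camera calls.

### The job

Take the steel pin from its black rest and lay it in the open end of the gauge's V-groove, then slide it along the groove, under the sprung bridge and into the stop housing, until it is fully home against the hard stop inside. Push gently, keep light pressure on the stop for a moment without ever ramming it, then let go and leave the pin lying there fully home. Leave the other things on the bench alone.

Things in the scene. Friction and masses are not known exactly. Their poses are not given: they have to be found in the camera images.
- pin: Plain solid steel cylinder, diameter 24 mm, length 80 mm, about 0.26 kg (0.2 to 0.34), both ends flat and alike. Origin at its centre, x axis along its length. It starts level in pin_rest.
- pin_rest: Fixed black plastic rest, 70 x 50 mm, base 6 mm high, with two notched ribs (8 mm thick, centred 26 mm either side of the middle, 36 mm wide, 25 mm high) that carry the pin along the rest's x axis, pin axis 33 mm above the bench. Between the ribs (44 mm apart) fingers have room on both sides of the pin. Origin under its centre.
- gauge: Fixed steel block with a 90-degree V-groove on top along its x, which points to the stop; origin at bench level below the groove. Groove x -130 to +135 mm, free for loading up to +20 mm. Block 56 mm wide, its shoulders 35 mm high, foot 90 mm wide. A pin in the groove has its axis 43 mm above the bench, so fingertips may straddle it reaching up to 6 mm below its axis, clear of the shoulders.
- bridge (a point): Middle of the underside, 64 mm above the bench, of a bridge over the groove: x 24 to 40 mm of the gauge, 74 mm wide, 84 mm high with its cap. A sprung ball-ended plunger hangs 2.5 mm below pin-top height and rides up on the pin: entering and then sliding on take some 3 to 7 N in all. The seated pin's tail end stands 7 to 31 mm short of the bridge and can be pushed from behind.
- stop_mouth (a point): Middle of the open mouth of the stop housing, at gauge x 60 mm, at pin-axis height (43 mm); the hood runs on to x 132 mm, 40 mm wide and 60 mm high inside, 76 mm high outside. The hard stop inside lies somewhere 13 to 37 mm beyond the mouth, set anew each time and not measured: it must be felt. Home, the pin's centre is at gauge x 33 to 57 mm.
- stop: Grey stop housing over the far end of the groove, fixed, 72 x 56 mm, origin at bench level at gauge x 96 mm; force on it includes the hard stop inside. Over 12 N of the pin on the stop is ramming; a light seating pressure is 3 to 10 N (on top of the sliding friction), kept for half a second. The force rises at once when the pin comes home.
- nose (a joint): Sprung round contact nose in front of the hard stop inside the housing: how far the pin has pushed it in, 0 (untouched) to 3 mm (pin home on the hard stop). Its spring is under 1 N, too weak to push the pin back.
- parts_tray: White plastic tray 130 x 90 x 35 mm with small parts, a bystander. Origin under its centre.
- bushing: Steel bushing, 48 mm diameter, 30 mm high, a bystander. Origin under its centre.
- caliper: Caliper lying flat, 200 mm long along its x, up to 15 mm high, a bystander. Origin under the middle of its beam.
Mind the look-alikes: they are no part of the job. Leave any blue or pink look-alike of the pin alone.

How it is judged (in metres and radians):
On the way, in this order (a step that is already met when the one before it is completed fails the run):
1. the pin lies in the groove short of the bridge (y of pin in the frame of gauge between -0.003 and 0.003 m and z of pin in the frame of gauge between 0.04 and 0.046 m and angle between the x axis of pin and the x axis of gauge, either way round below 0.06 rad and x of pin in the frame of gauge below -0.01 m), for 0.2 s.
2. the pin, in the groove, is pressed lightly (over 3 N) against the stop (y of pin in the frame of gauge between -0.003 and 0.003 m and z of pin in the frame of gauge between 0.04 and 0.046 m and angle between the x axis of pin and the x axis of gauge, either way round below 0.06 rad and contact force between pin and stop above 3 N), for 0.3 s.
At the end, for the whole second after the job is handed in: The pin lies at rest in the V-groove (within 3 mm across and in height, 3.4 degrees in direction), its end inside the stop housing and within 1.6 mm of fully home (the nose pushed in by over 1.4 of its 3 mm) (y of pin in the frame of gauge between -0.003 and 0.003 m and z of pin in the frame of gauge between 0.04 and 0.046 m and angle between the x axis of pin and the x axis of gauge, either way round below 0.06 rad and x of pin in the frame of gauge between 0.03 and 0.06 m and value of joint nose above 0.0014 m and linear speed of pin below 0.01 m/s); the robot touches nothing.
It fails at once if the pin rams the stop (over 12 N) (contact force between pin and stop above 12 N).
It fails at once if a bystander is moved by 20 mm (distance of any of parts_tray, bushing, caliper from where it was at the start of the episode above 0.02 m).
It also fails if it takes over 67 s, if anything falls off the work surface, if the arm or the gripper's body presses on something with over 40 N, if the wrist force passes 120 N, or if a joint passes its speed limit or range.

## Working session

There is one attempt and no reset: what is moved stays moved. The work goes in short steps, Python scripts to look and compute and a tool call to move; the robot and the scene stay as the last step left them, time stands still between calls to the robot, and variables do not carry over. Pictures are saved under pics/ and viewed, at most 10 in all, crops included, and the job is handed in when it is done.

Besides the shell and the picture viewer there is one more tool, called after "Request:" by a JSON object that holds its "name" and its "arguments". apply_moves: Moves the arm, as the interface text tells. Its arguments: {"type":"object","properties":{"rows":{"type":"array"},"force":{"type":"number"}},"required":["rows"]}

```bash
mkdir -p pics
cat > h.py <<'E'
import numpy as np, cv2
from plant import sensors, read_camera, camera_model, workorder
from scipy.spatial.transform import Rotation as Ro
def ray(name,uv,st=None):
    m=camera_model(name); u,v=uv
    if name!="wrist":
        R=np.array(m["R"]);t=np.array(m["t"]).ravel()
        d=R.T@np.array([(u-m["cx"])/m["fx"],(v-m["cy"])/m["fy"],1]); return -R.T@t,d
    x=(u-m["cx"])/m["fx"];y=(v-m["cy"])/m["fy"];r=np.hypot(x,y)
    d=np.array([np.sin(r)*x/r,np.sin(r)*y/r,np.cos(r)]) if r>0 else np.array([0,0,1.])
    H=np.array(m["hand_eye"]);Rt=Ro.from_rotvec(st["eef_rot"]).as_matrix()
    return np.array(st["tool_pos"])+Rt@H[:3,3],Rt@H[:3,:3]@d
def onz(name,uv,z,st=None):
    o,d=ray(name,uv,st); return o+d*(z-o[2])/d[2]
E
python3 - <<'E'
from h import *
s=sensors.read_state();print(s)
ims=[]
for n in("scene","side","wrist"):
    im=read_camera(n);cv2.imwrite(f"pics/{n}0.png",im)
    m=camera_model(n);print(n,{k:np.round(v,3).tolist() for k,v in m.items()})
E
```

```text
{'time_s': 0.0, 'joint_positions': array([ 1.24068082e+00,  3.79427561e-01,  1.73477731e+00,  1.26676194e-05,
        1.02849881e+00, -3.32960290e-02]), 'qvel': array([ 0.00103902, -0.00017625,  0.00104403,  0.00040199, -0.00019754,
       -0.000482  ]), 'joint_torque': array([ 3.40494757e-03, -7.63696647e+01, -4.34391582e+01,  6.50965422e-02,
        4.22094972e-02, -4.38865823e-05]), 'tool_pos': array([204.60727381, 669.01392043, 213.276692  ]), 'eef_rot': array([-4.64512126e-01, -3.10684752e+00,  1.71327025e-03]), 'force': array([-0.67443081,  0.05831537, -0.07930235]), 'torque': array([0.01561156, 0.01267214, 0.00043512]), 'grip_force': 0.0, 'gripper_width': 1.000248349374619}
scene {'fx': 433.006, 'fy': 433.006, 'cx': 316.7, 'cy': 197.774, 'R': [[0.596, 0.803, 0.004], [0.58, -0.427, -0.694], [-0.556, 0.416, -0.72]], 't': [-350.929, -296.465, 1549.544]}
side {'fx': 442.938, 'fy': 442.938, 'cx': 314.797, 'cy': 200.688, 'R': [[0.992, -0.125, -0.007], [-0.101, -0.763, -0.638], [0.074, 0.634, -0.77]], 't': [-586.774, 107.74, 1244.879]}
wrist {'fx': 309.707, 'fy': 309.707, 'cx': 320.038, 'cy': 199.624, 'hand_eye': [[-0.0, -0.964, -0.266, 74.843], [1.0, -0.001, 0.001, -0.738], [-0.001, -0.266, 0.964, -171.089], [0.0, 0.0, 0.0, 1.0]]}
```

View pics/scene0.png

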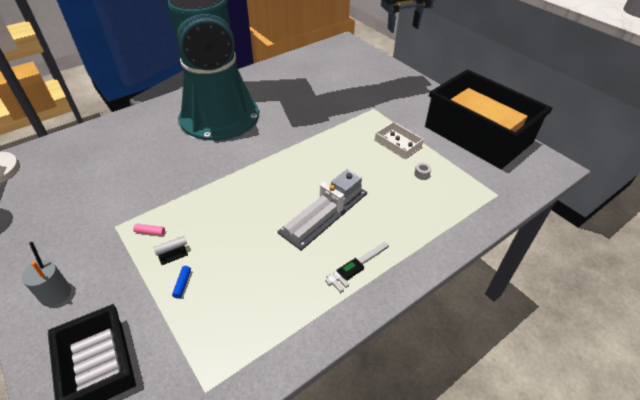

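View pics/side0.png

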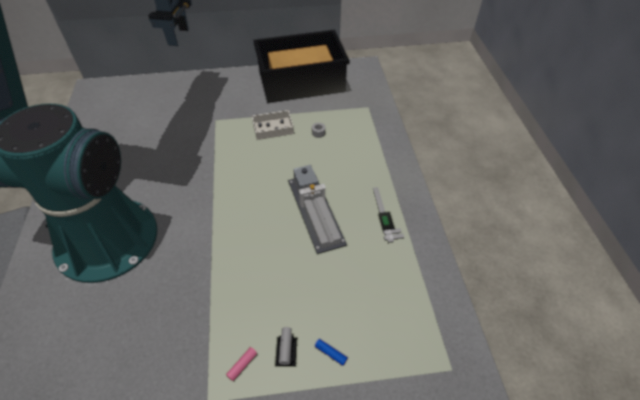

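The scene camera shows the steel pin on its black rest at about (171,246), and the side camera at (286,345). The gauge runs from scene (290,235) to its stop at (346,185), and in the side view from (330,245) to (305,175). Pink and blue look-alikes lie beside the rest.

Run:
```python
from h import *
for n,uv,z in [("scene",(171,245),38),("side",(286,344),38),("scene",(155,248),40),("scene",(187,240),40),("side",(287,329),40),("side",(285,360),40),
 ("scene",(279,229),6),("scene",(301,244),6),("scene",(367,193),6),("side",(317,251),6),("side",(345,243),6),("side",(289,180),6),("scene",(348,179),76),("side",(305,172),76)]:
    print(n,uv,np.round(onz(n,uv,z),0))
for n,c in (("scene",(100,200,150,100)),("side",(240,300,120,80))):
    im=cv2.imread(f"pics/{n}0.png");x,y,w,h=c
```

```text
scene (171, 245) [ 483. -381.   38.]
side (286, 344) [ 478. -381.   38.]
scene (155, 248) [ 470. -417.   40.]
scene (187, 240) [ 494. -341.   40.]
side (287, 329) [ 483. -347.   40.]
side (285, 360) [ 472. -418.   40.]
scene (279, 229) [ 577. -119.    6.]
scene (301, 244) [ 655. -100.    6.]
scene (367, 193) [615. 164.   6.]
side (317, 251) [ 582. -120.    6.]
side (345, 243) [ 662. -104.    6.]
side (289, 180) [530. 150.   6.]
scene (348, 179) [591. 107.  76.]
side (305, 172) [577. 112.  76.]
```

Request:
{"name": "apply_moves", "arguments": {"rows": [{"dx":-165,"dy":-120},{"dx":-165,"dy":-120},{"dx":-165,"dy":-120},{"dx":-165,"dy":-120},{"dx":-165,"dy":-120}]}}

```text
validation failed for argument at $.ro...
```

Request:
{"name": "apply_moves", "arguments": {"rows": [{"dx":-165,"dy":-120},{"dx":-165,"dy":-120},{"dx":-165,"dy":-120},{"dx":-165,"dy":-120},{"dx":-165,"dy":-120}]}}

```text
validation failed for argument at $.ro...
```

Request:
{"name": "apply_moves", "arguments": {"rows": [{"dx":-165,"dy":-120,"wz":0.6},{"dx":-165,"dy":-120,"wz":0.6},{"dx":-165,"dy":-120,"wz":0.6},{"dx":-165,"dy":-120,"wz":0.6},{"dx":-165,"dy":-120,"wz":0.6}]}}

```text
validation failed for argument at $.ro...
```

```bash
cat >> h.py <<'E'
def go(x,y,z,yaw):
    s=sensors.read_state();R=Ro.from_rotvec(s["eef_rot"]).as_matrix()
    d=R.T@(np.array([x,y,z])-s["tool_pos"])
    yw=np.radians(yaw);X=np.array([np.cos(yw),np.sin(yw),0]);Z=np.array([0,0,-1.]);T=np.column_stack([X,np.cross(Z,X),Z])
    w=Ro.from_matrix(R.T@T).as_rotvec()
    print("t",round(s["time_s"],2),"pos",np.round(s["tool_pos"],2),"yaw",round(np.degrees(np.arctan2(R[1,0],R[0,0])),2),"j",np.round(s["joint_positions"],2),"F",np.round(s["force"],2),"w",round(s["gripper_width"]*91,1))
    print("d",np.round(d,2),"w",np.round(w,4),"rows",round(np.linalg.norm(d)/41.7,1),round(np.degrees(np.linalg.norm(w))/7.16,1))
E
python3 -c "
from h import *
go(598,-20,214,100)"
```

```text
t 0.15 pos [204.64 669.1  213.43] yaw 162.99 j [ 1.24  0.38  1.73 -0.    1.03 -0.03] F [0.18 0.98 1.44] w 90.8
d [-5.7771e+02 -5.4391e+02 -1.1000e-01] w [-8.0000e-04  5.0000e-04  1.0994e+00] rows 19.0 8.8
```

Request:
{"name": "apply_moves", "arguments": {"rows": [{"dx":-33,"dy":-24,"dz":0,"wx":0,"wy":0,"wz":0,"jaw":-1},{"dx":-165,"dy":-120,"dz":0,"wx":0,"wy":0,"wz":0,"jaw":-1},{"dx":-165,"dy":-120,"dz":0,"wx":0,"wy":0,"wz":0,"jaw":-1},{"dx":-165,"dy":-120,"dz":0,"wx":0,"wy":0,"wz":0,"jaw":-1},{"dx":-165,"dy":-120,"dz":0,"wx":0,"wy":0,"wz":0,"jaw":-1}]}}

```text
time_s: 0.57
tool_pos: [328.2, 504.4, 213.7]
eef_rot: [-0.464, -3.107, 0.001]
force: [0.8, -0.2, 0.3]
gripper_width: 0.999
grip_force: 0.0
```

Request:
{"name": "apply_moves", "arguments": {"rows": [{"dx":-165,"dy":-120,"dz":0,"wx":0,"wy":0,"wz":0,"jaw":-1},{"dx":-165,"dy":-120,"dz":0,"wx":0,"wy":0,"wz":0,"jaw":-1},{"dx":-165,"dy":-120,"dz":0,"wx":0,"wy":0,"wz":0,"jaw":-1},{"dx":-165,"dy":-120,"dz":0,"wx":0,"wy":0,"wz":0,"jaw":-1},{"dx":-165,"dy":-120,"dz":0,"wx":0,"wy":0,"wz":0,"jaw":-1}]}}

```text
time_s: 0.98
tool_pos: [451.0, 341.3, 213.9]
eef_rot: [0.465, 3.107, -0.0]
force: [1.2, 0.8, -0.4]
gripper_width: 0.998
grip_force: 0.0
```

Request:
{"name": "apply_moves", "arguments": {"rows": [{"dx":-150,"dy":-140,"dz":0,"wx":0,"wy":0,"wz":0.6,"jaw":-1},{"dx":-150,"dy":-140,"dz":0,"wx":0,"wy":0,"wz":0.6,"jaw":-1},{"dx":-150,"dy":-140,"dz":0,"wx":0,"wy":0,"wz":0.6,"jaw":-1},{"dx":-150,"dy":-140,"dz":0,"wx":0,"wy":0,"wz":0.6,"jaw":-1},{"dx":-150,"dy":-140,"dz":0,"wx":0,"wy":0,"wz":0.6,"jaw":-1}]}}

```text
time_s: 1.4
tool_pos: [553.3, 163.4, 214.0]
eef_rot: [1.372, 2.826, 0.0]
force: [0.2, 0.8, 0.5]
gripper_width: 1.001
grip_force: 0.0
```

```bash
python3 -c "
from h import *
go(598,-40,214,100)"
```

```text
t 1.4 pos [553.3  163.42 213.96] yaw 128.22 j [ 0.25  0.19  1.99 -0.    0.97 -0.42] F [0.24 0.83 0.46] w 91.1
d [-1.8746e+02 -9.0750e+01 -3.0000e-02] w [0.     0.     0.4926] rows 5.0 3.9
```

Request:
{"name": "apply_moves", "arguments": {"rows": [{"dx":-187,"dy":-91,"dz":0,"wx":0,"wy":0,"wz":0.49,"jaw":-1},{"dx":-187,"dy":-91,"dz":0,"wx":0,"wy":0,"wz":0.49,"jaw":-1},{"dx":-187,"dy":-91,"dz":0,"wx":0,"wy":0,"wz":0.49,"jaw":-1},{"dx":-187,"dy":-91,"dz":0,"wx":0,"wy":0,"wz":0.49,"jaw":-1},{"dx":-187,"dy":-91,"dz":0,"wx":0,"wy":0,"wz":0.49,"jaw":-1}]}}

```text
time_s: 1.82
tool_pos: [598.2, -39.4, 213.9]
eef_rot: [-2.017, -2.408, 0.0]
force: [0.8, 1.1, -0.0]
gripper_width: 1.0
grip_force: 0.0
```

Request:
{"name": "apply_moves", "arguments": {"rows": [{"dx":0,"dy":0,"dz":0,"wx":0,"wy":0,"wz":0,"jaw":-1},{"dx":0,"dy":0,"dz":0,"wx":0,"wy":0,"wz":0,"jaw":-1}]}}

```text
time_s: 1.98
tool_pos: [598.3, -39.2, 213.7]
eef_rot: [-2.011, -2.413, 0.0]
force: [-0.4, 1.4, -0.8]
gripper_width: 0.998
grip_force: 0.0
```

```bash
python3 -c "
from h import *
go(480,-381,200,75)
s=sensors.read_state();np.save('s1.npy',s,allow_pickle=True);cv2.imwrite('pics/w1.png',read_camera('wrist'))"
```

```text
t 1.98 pos [598.29 -39.16 213.69] yaw 100.37 j [-0.1   0.22  1.94 -0.    0.98 -0.29] F [-0.4   1.43 -0.79] w 90.8
d [-314.95 -177.91   13.74] w [-4.000e-04  0.000e+00  4.429e-01] rows 8.7 3.5
```

View pics/w1.png

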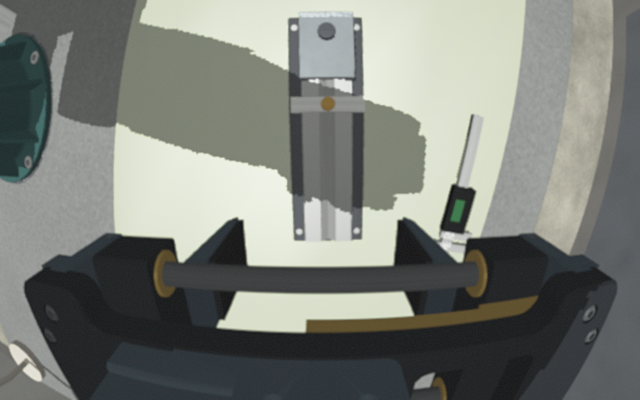

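The wrist view shows the gauge running straight up the image. The foot corners are at about (293,240), (362,240), (289,17) and (363,16). The bridge cap screw is at (328,104), and the groove entrance is near (327,240) with its shoulder edges at 303 and 353.

```bash
python3 - <<'E'
from h import *
s=np.load('s1.npy',allow_pickle=True).item()
def P(uv,z):
    p=onz("wrist",uv,z,s);print(uv,z,np.round(p,1));return p[:2]
for z in (0,8):
    a,b,c,d=[P(q,z) for q in((293,240),(362,240),(289,17),(363,16))]
    e=(a+b)/2;f=(c+d)/2;v=f-e;print("L",np.linalg.norm(v),np.linalg.norm(a-b),"mid",e,f,np.degrees(np.arctan2(v[1],v[0])))
P((328,104),84);P((326,31),76);P((303,240),35);P((353,240),35)
P((328,240),35)
E
python3 - <<'E'
import cv2
im=cv2.imread('pics/w1.png')[0:250,270:385]
cv2.imwrite('pics/w1c.png',cv2.resize(im,None,fx=2.4,fy=2.4,interpolation=cv2.INTER_CUBIC))
E
```

```text
(293, 240) 0 [ 578.2 -132.5    0. ]
(362, 240) 0 [ 670.  -115.9    0. ]
(289, 17) 0 [524.  153.6   0. ]
(363, 16) 0 [613.9 172.1   0. ]
L 292.32259128448095 93.25626722173519 mid [ 624.13137105 -124.21322449] [568.95173913 162.85419894] 100.88059164220282
(293, 240) 8 [ 578.4 -129.     8. ]
(362, 240) 8 [ 668.3 -112.8    8. ]
(289, 17) 8 [525.2 151.1   8. ]
(363, 16) 8 [613.3 169.3   8. ]
L 286.24503149292116 91.31741419813775 mid [ 623.31961807 -120.92115103] [569.28720338 160.17797066] 100.88059164220282
(328, 104) 84 [590.3  47.2  84. ]
(326, 31) 76 [575.  120.9  76. ]
(303, 240) 35 [ 590.9 -115.    35. ]
(353, 240) 35 [ 651.3 -104.2   35. ]
(328, 240) 35 [ 621.  -109.5   35. ]
```

View pics/w1c.png

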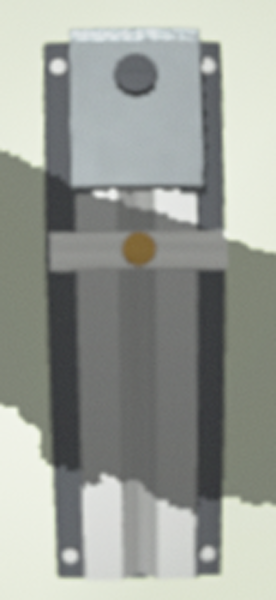

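Request:
{"name": "apply_moves", "arguments": {"rows": [{"dx":-175,"dy":-99,"dz":0,"wx":0,"wy":0,"wz":0,"jaw":-1},{"dx":-175,"dy":-99,"dz":0,"wx":0,"wy":0,"wz":0,"jaw":-1},{"dx":-175,"dy":-99,"dz":0,"wx":0,"wy":0,"wz":0,"jaw":-1},{"dx":-175,"dy":-99,"dz":0,"wx":0,"wy":0,"wz":0,"jaw":-1},{"dx":-175,"dy":-99,"dz":0,"wx":0,"wy":0,"wz":0,"jaw":-1}]}}

```text
time_s: 2.45
tool_pos: [532.0, -228.0, 214.0]
eef_rot: [-2.006, -2.418, 0.0]
force: [0.6, -0.7, 0.6]
gripper_width: 1.0
grip_force: 0.0
```

Request:
{"name": "apply_moves", "arguments": {"rows": [{"dx":-140,"dy":-79,"dz":14,"wx":0,"wy":0,"wz":0.443,"jaw":-1},{"dx":-140,"dy":-79,"dz":14,"wx":0,"wy":0,"wz":0.443,"jaw":-1},{"dx":-140,"dy":-79,"dz":14,"wx":0,"wy":0,"wz":0.443,"jaw":-1},{"dx":-140,"dy":-79,"dz":14,"wx":0,"wy":0,"wz":0.443,"jaw":-1},{"dx":-140,"dy":-79,"dz":14,"wx":0,"wy":0,"wz":0.443,"jaw":-1}]}}

```text
time_s: 2.87
tool_pos: [479.6, -382.8, 199.5]
eef_rot: [2.495, 1.908, -0.001]
force: [0.9, 0.4, 0.5]
gripper_width: 1.002
grip_force: 0.0
```

Request:
{"name": "apply_moves", "arguments": {"rows": [{"dx":-30,"dy":0,"dz":0,"wx":0,"wy":0,"wz":0,"jaw":-1},{"dx":-30,"dy":0,"dz":0,"wx":0,"wy":0,"wz":0,"jaw":-1},{"dx":-30,"dy":0,"dz":0,"wx":0,"wy":0,"wz":0,"jaw":-1}]}}

```text
time_s: 3.12
tool_pos: [473.5, -408.0, 199.8]
eef_rot: [-2.489, -1.916, -0.0]
force: [0.8, 0.8, -0.1]
gripper_width: 1.0
grip_force: 0.0
```

```bash
python3 -c "
from h import *
go(480,-381,100,75)
s=sensors.read_state();np.save('s2.npy',s,allow_pickle=True);cv2.imwrite('pics/w2.png',read_camera('wrist'))"
```

```text
t 3.12 pos [ 473.47 -408.01  199.76] yaw 75.19 j [-0.75  0.28  1.9   0.    0.96 -0.49] F [ 0.77  0.8  -0.14] w 91.0
d [27.76 -0.57 99.77] w [-0.0003 -0.0003  0.0032] rows 2.5 0.0
```

View pics/w2.png

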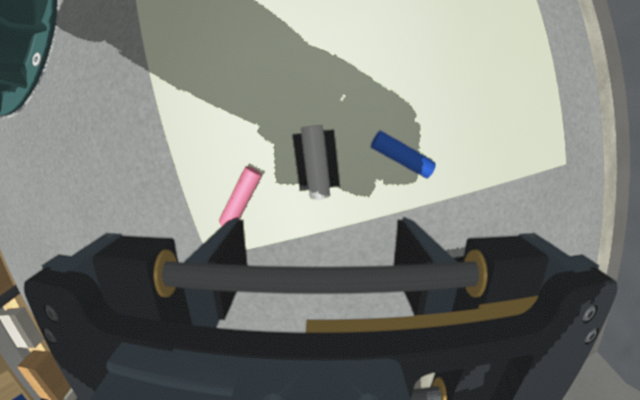

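The wrist view shows the steel pin in its rest from about (313,126) to (319,196). The pink pin is at (240,195) and the blue one at (403,155), and both are clear of the fingers' path.

Run:
```python
from h import *
s=np.load('s2.npy',allow_pickle=True).item()
im=cv2.imread('pics/w2.png');hsv=cv2.cvtColor(im,cv2.COLOR_BGR2HSV)
m=((hsv[...,1]<40)&(hsv[...,2]>75)).astype(np.uint8);w=np.zeros_like(m);w[118:204,296:336]=1;m*=w
m=cv2.morphologyEx(m,cv2.MORPH_OPEN,np.ones((3,3)))
n,l,st,_=cv2.connectedComponentsWithStats(m);k=1+np.argmax(st[1:,4]);print(st[1:].tolist())
r=cv2.minAreaRect(np.argwhere(l==k)[:,::-1].astype(np.float32));print(r)
b=cv2.boxPoints(r);b=b[np.argsort(b[:,1])];e1=(b[0]+b[1])/2;e2=(b[2]+b[3])/2;print(e1,e2)
p,q=onz("wrist",e1,38,s),onz("wrist",e2,38,s);v=p-q;print(p,q,np.linalg.norm(v),np.degrees(np.arctan2(v[1],v[0])),(p+q)/2)
```

```text
[[296, 118, 40, 86, 2428]]
((315.5, 160.5), (85.0, 39.0), 90.0)
[315.5 118. ] [315.5 203. ]
[ 487.65178997 -336.57098521   38.        ] [ 463.36694131 -427.26177764   38.        ] 93.88596117836539 75.00924058254951 [ 475.50936564 -381.91638142   38.        ]
```

Run:
```python
from h import *
s=np.load('s2.npy',allow_pickle=True).item()
im=cv2.imread('pics/w2.png');
for y in range(122,202,8): print(y,cv2.cvtColor(im,cv2.COLOR_BGR2GRAY)[y,292:346:2].tolist())
p,q=onz("wrist",(313.5,126),38,s),onz("wrist",(318.5,193),38,s);v=p-q;print(p,q,np.linalg.norm(v),np.degrees(np.arctan2(v[1],v[0])),(p+q)/2)
```

```text
122 [134, 133, 133, 134, 135, 134, 132, 134, 133, 134, 132, 134, 136, 133, 134, 133, 134, 133, 134, 133, 134, 134, 134, 134, 133, 134, 133]
130 [131, 134, 134, 134, 120, 98, 101, 104, 110, 115, 116, 112, 113, 110, 106, 91, 77, 76, 69, 61, 57, 102, 134, 134, 134, 135, 135]
138 [90, 33, 27, 26, 33, 77, 102, 105, 107, 112, 119, 115, 113, 109, 106, 101, 64, 33, 30, 31, 29, 64, 124, 133, 132, 133, 133]
146 [121, 59, 28, 31, 32, 53, 93, 104, 108, 111, 117, 116, 113, 110, 108, 103, 84, 42, 31, 31, 30, 34, 112, 135, 133, 133, 133]
154 [133, 98, 35, 29, 28, 39, 77, 103, 105, 109, 115, 117, 115, 112, 108, 106, 96, 57, 29, 23, 28, 25, 73, 128, 133, 135, 133]
162 [134, 124, 65, 26, 30, 29, 57, 96, 104, 107, 111, 116, 116, 113, 110, 108, 103, 79, 36, 29, 32, 23, 44, 112, 132, 131, 133]
170 [131, 129, 104, 42, 31, 29, 34, 82, 103, 106, 111, 113, 118, 114, 111, 110, 105, 97, 54, 27, 28, 29, 28, 94, 133, 133, 132]
178 [131, 132, 127, 69, 25, 27, 30, 55, 99, 106, 109, 112, 115, 114, 112, 110, 106, 101, 75, 29, 23, 28, 32, 57, 122, 133, 132]
186 [232, 234, 238, 210, 66, 61, 49, 59, 82, 104, 108, 110, 113, 118, 114, 113, 106, 102, 88, 70, 80, 108, 107, 89, 106, 131, 130]
194 [235, 236, 235, 236, 235, 235, 235, 236, 217, 165, 176, 193, 209, 212, 179, 135, 116, 107, 102, 185, 233, 233, 233, 233, 233, 233, 233]
[ 483.37813483 -344.33204126   38.        ] [ 469.57903317 -416.97327816   38.        ] 73.94027661212425 79.24411373486525 [ 476.478584   -380.65265971   38.        ]
```

Run:
```python
from h import *
s=np.load('s2.npy',allow_pickle=True).item()
p,q=onz("wrist",(312.7,138),37,s),onz("wrist",(317.3,178),37,s);v=p-q;a=np.arctan2(v[1],v[0]);print(p,q,np.degrees(a))
t,b=onz("wrist",(311.5,126),40,s),onz("wrist",(319,194),36,s);print(t,b,np.linalg.norm(t-b),(t+b)/2)
c=p+v*((((t+b)/2-p)@v)/(v@v));print(c)
go(c[0],c[1],90,np.degrees(a))
```

```text
[ 479.16449752 -356.6670754    37.        ] [ 472.60864942 -400.43939266   37.        ] 81.48203563080949
[ 481.39023308 -343.73184143   40.        ] [ 469.68106263 -418.71507536   36.        ] 75.99730286640093 [ 475.53564785 -381.22345839   38.        ]
[ 475.4877248  -381.21628088   37.        ]
t 3.17 pos [ 473.55 -407.39  199.74] yaw 75.21 j [-0.75  0.28  1.9   0.    0.96 -0.49] F [ 0.46 -0.01  0.42] w 91.1
d [ 25.76  -4.77 109.75] w [-0.0004 -0.0004 -0.1094] rows 2.7 0.9
```

Request:
{"name": "apply_moves", "arguments": {"rows": [{"dx":26,"dy":-4.8,"dz":110,"wx":0,"wy":0,"wz":-0.109,"jaw":-0.1},{"dx":26,"dy":-4.8,"dz":110,"wx":0,"wy":0,"wz":-0.109,"jaw":-0.1},{"dx":26,"dy":-4.8,"dz":110,"wx":0,"wy":0,"wz":-0.109,"jaw":-0.1},{"dx":26,"dy":-4.8,"dz":110,"wx":0,"wy":0,"wz":-0.109,"jaw":-0.1},{"dx":26,"dy":-4.8,"dz":110,"wx":0,"wy":0,"wz":-0.109,"jaw":-0.1}]}}

```text
time_s: 3.58
tool_pos: [475.2, -380.4, 89.5]
eef_rot: [-2.378, -2.049, 0.001]
force: [0.6, -0.7, 0.9]
gripper_width: 0.666
grip_force: 0.0
```

```bash
python3 -c "
from h import *
go(475.5,-381.2,28,81.5)
s=sensors.read_state();np.save('s3.npy',s,allow_pickle=True);im=read_camera('wrist');cv2.imwrite('pics/w3.png',im)"
```

```text
t 3.58 pos [ 475.23 -380.45   89.47] yaw 81.52 j [-0.71  0.41  1.96  0.    0.77 -0.57] F [ 0.6  -0.67  0.89] w 60.6
d [-0.8   0.51 61.47] w [-0.0023 -0.0015  0.0003] rows 1.5 0.0
```

View pics/w3.png

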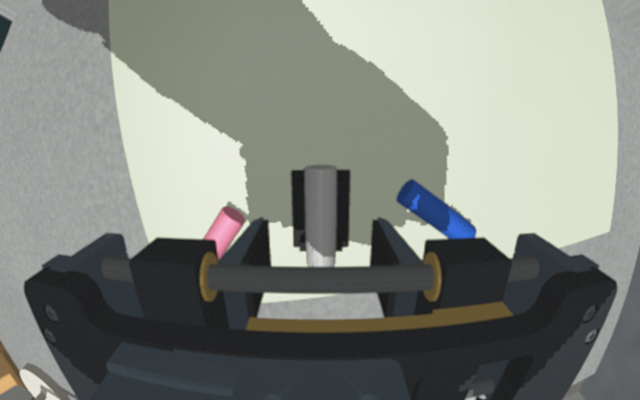

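The wrist view shows the pin straight along the tool axis and centred between the fingers: far end at (320,167), tail near (320,268). The fingers clear the pink and blue parts.

Request:
{"name": "apply_moves", "arguments": {"rows": [{"dx":-0.8,"dy":0.5,"dz":30,"wx":0,"wy":0,"wz":0,"jaw":-0.1},{"dx":-0.8,"dy":0.5,"dz":50,"wx":0,"wy":0,"wz":0,"jaw":-0.1},{"dx":-0.8,"dy":0.5,"dz":61.4,"wx":0,"wy":0,"wz":0,"jaw":-0.1},{"dx":-0.8,"dy":0.5,"dz":61.4,"wx":0,"wy":0,"wz":0,"jaw":-0.1},{"dx":-0.8,"dy":0.5,"dz":61.4,"wx":0,"wy":0,"wz":0,"jaw":0}]}}

```text
time_s: 4.05
tool_pos: [476.3, -383.7, 30.0]
eef_rot: [2.381, 2.048, 0.0]
force: [-0.2, -0.1, -0.3]
gripper_width: 0.512
grip_force: 0.0
```

```bash
python3 -c "
from h import *
s=np.load('s3.npy',allow_pickle=True).item()
print(onz('wrist',(320,167),40,s)-np.array([np.cos(np.radians(81.5)),np.sin(np.radians(81.5)),0])*40)
go(475.5,-381.2,28,81.5)"
```

```text
[ 475.10669045 -382.33420548   40.        ]
t 4.05 pos [ 476.28 -383.66   29.96] yaw 81.4 j [-0.72  0.51  1.96  0.    0.67 -0.57] F [-0.22 -0.11 -0.29] w 46.6
d [ 2.32 -1.14  1.95] w [ 0.0011  0.0007 -0.0017] rows 0.1 0.0
```

Request:
{"name": "apply_moves", "arguments": {"rows": [{"dx":0,"dy":0,"dz":0,"wx":0,"wy":0,"wz":0,"jaw":0},{"dx":0,"dy":0,"dz":0,"wx":0,"wy":0,"wz":0,"jaw":1},{"dx":0,"dy":0,"dz":0,"wx":0,"wy":0,"wz":0,"jaw":1},{"dx":0,"dy":0,"dz":0,"wx":0,"wy":0,"wz":0,"jaw":1},{"dx":0,"dy":0,"dz":0,"wx":0,"wy":0,"wz":0,"jaw":1}], "force": 25}}

```text
time_s: 4.47
tool_pos: [475.1, -383.0, 28.9]
eef_rot: [-2.381, -2.049, 0.001]
force: [-2.4, -2.9, 9.4]
gripper_width: 0.258
grip_force: 25.0
```

Request:
{"name": "apply_moves", "arguments": {"rows": [{"dx":0,"dy":0,"dz":0,"wx":0,"wy":0,"wz":0,"jaw":1},{"dx":0,"dy":0,"dz":0,"wx":0,"wy":0,"wz":0,"jaw":1},{"dx":0,"dy":0,"dz":0,"wx":0,"wy":0,"wz":0,"jaw":1}]}}

```text
time_s: 4.72
tool_pos: [475.1, -383.1, 28.9]
eef_rot: [-2.381, -2.049, 0.001]
force: [-6.3, 0.2, 7.8]
gripper_width: 0.261
grip_force: 25.0
```

```bash
python3 -c "
from h import *
go(475.5,-381.2,120,81.5)"
```

```text
t 4.72 pos [ 475.07 -383.05   28.94] yaw 81.42 j [-0.72  0.51  1.96 -0.    0.67 -0.57] F [-6.28  0.18  7.79] w 23.7
d [ 1.910e+00  5.000e-02 -9.106e+01] w [-0.001  -0.0001 -0.0014] rows 2.2 0.0
```

Request:
{"name": "apply_moves", "arguments": {"rows": [{"dx":0,"dy":0,"dz":-25,"wx":0,"wy":0,"wz":0,"jaw":1},{"dx":0,"dy":0,"dz":-60,"wx":0,"wy":0,"wz":0,"jaw":1},{"dx":0,"dy":0,"dz":-95,"wx":0,"wy":0,"wz":0,"jaw":1},{"dx":0,"dy":0,"dz":-95,"wx":0,"wy":0,"wz":0,"jaw":1},{"dx":0,"dy":0,"dz":-95,"wx":0,"wy":0,"wz":0,"jaw":1}]}}

```text
time_s: 5.13
tool_pos: [476.4, -383.7, 125.4]
eef_rot: [2.379, 2.047, 0.001]
force: [-0.6, 0.6, -2.5]
gripper_width: 0.256
grip_force: 25.0
```

```bash
python3 -c "
from h import *
go(606,-33,120,100.8)"
```

```text
t 5.13 pos [ 476.35 -383.69  125.36] yaw 81.4 j [-0.72  0.36  1.95  0.    0.82 -0.57] F [-0.61  0.6  -2.45] w 23.3
d [366.14  75.75   4.91] w [ 0.0025  0.0023 -0.3385] rows 9.0 2.7
```

Lifted with the pin in hand (−2.5 N weight). Moving above the open end of the groove.

Request:
{"name": "apply_moves", "arguments": {"rows": [{"dx":183,"dy":38,"dz":3,"wx":0,"wy":0,"wz":0,"jaw":1},{"dx":183,"dy":38,"dz":3,"wx":0,"wy":0,"wz":0,"jaw":1},{"dx":183,"dy":38,"dz":3,"wx":0,"wy":0,"wz":0,"jaw":1},{"dx":183,"dy":38,"dz":3,"wx":0,"wy":0,"wz":0,"jaw":1},{"dx":183,"dy":38,"dz":3,"wx":0,"wy":0,"wz":0,"jaw":1}]}}

```text
time_s: 5.55
tool_pos: [540.1, -203.8, 118.8]
eef_rot: [-2.378, -2.048, 0.001]
force: [-0.6, -0.0, -2.1]
gripper_width: 0.256
grip_force: 25.0
```

Request:
{"name": "apply_moves", "arguments": {"rows": [{"dx":183,"dy":38,"dz":3,"wx":0,"wy":0,"wz":-0.339,"jaw":1},{"dx":183,"dy":38,"dz":3,"wx":0,"wy":0,"wz":-0.339,"jaw":1},{"dx":183,"dy":38,"dz":3,"wx":0,"wy":0,"wz":-0.339,"jaw":1},{"dx":183,"dy":38,"dz":3,"wx":0,"wy":0,"wz":-0.339,"jaw":1},{"dx":183,"dy":38,"dz":3,"wx":0,"wy":0,"wz":-0.339,"jaw":1}]}}

```text
time_s: 5.97
tool_pos: [605.4, -28.7, 115.9]
eef_rot: [-1.998, -2.422, 0.001]
force: [0.1, -1.1, -3.4]
gripper_width: 0.257
grip_force: 25.0
```

Request:
{"name": "apply_moves", "arguments": {"rows": [{"dx":0,"dy":0,"dz":0,"wx":0,"wy":0,"wz":0,"jaw":1},{"dx":0,"dy":0,"dz":0,"wx":0,"wy":0,"wz":0,"jaw":1}]}}

```text
time_s: 6.13
tool_pos: [604.6, -31.4, 115.9]
eef_rot: [-1.998, -2.422, 0.002]
force: [-1.8, -0.6, -3.1]
gripper_width: 0.259
grip_force: 25.0
```

```bash
python3 -c "
from h import *
go(606,-33,70,100.8)
s=sensors.read_state();np.save('s4.npy',s,allow_pickle=True);im=read_camera('wrist');cv2.imwrite('pics/w4.png',im)
cv2.imwrite('pics/w4c.png',cv2.resize(im[60:300,210:430],None,fx=2.5,fy=2.5,interpolation=cv2.INTER_CUBIC))"
```

```text
t 6.13 pos [604.57 -31.36 115.86] yaw 100.95 j [-0.09  0.37  1.97 -0.    0.81 -0.28] F [-1.81 -0.59 -3.13] w 23.6
d [-1.91  1.21 45.86] w [-0.0024 -0.0006  0.0026] rows 1.1 0.0
```

View pics/w4c.png

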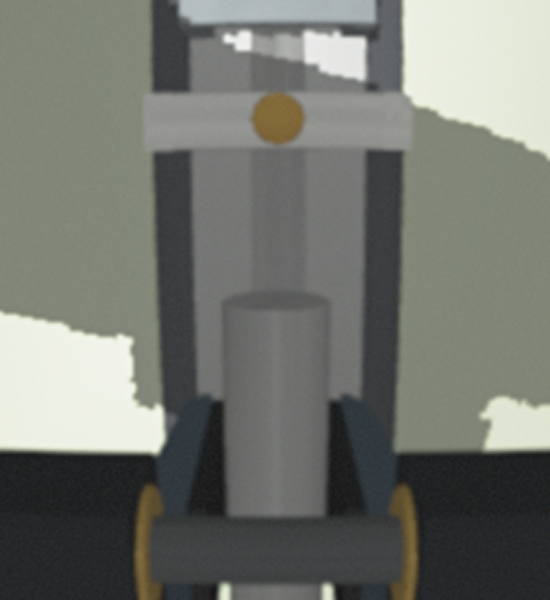

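The crop shows the held pin over the groove. Its front end is at crop (276,300), the groove centreline is at crop x 278, and the bridge spans crop y 95–150 with its screw at (278,118).

Run:
```python
from h import *
s=np.load('s4.npy',allow_pickle=True).item()
R=Ro.from_rotvec(s["eef_rot"]).as_matrix()
f=lambda u,v:(210+u/2.5,60+v/2.5)
def T(n,c,z):
    p=onz("wrist",f(*c),z,s);print(n,"world",np.round(p,1),"tool",np.round(R.T@(p-s["tool_pos"]),1));return p
a=T("groove200",(278,200),30);b=T("groove380",(279,380),35)
T("screw",(278,118),86);T("bridge near",(278,150),82);T("bridge far",(278,95),82);T("hood near",(278,24),76)
T("pin end top",(276,293),s["tool_pos"][2]+16);T("pin end bot",(276,308),s["tool_pos"][2]+4)
d=a-b;print(np.degrees(np.arctan2(d[1],d[0])))
```

```text
groove200 world [595.   22.6  30. ] tool [54.7  1.  85.9]
groove380 world [606.9 -37.   35. ] tool [-6.   1.4 80.9]
screw world [590.1  47.7  86. ] tool [80.3  0.8 29.9]
bridge near world [591.7  39.5  82. ] tool [72.   0.9 33.9]
bridge far world [588.9  53.8  82. ] tool [86.5  0.9 33.9]
hood near world [585.1  73.4  76. ] tool [106.5   0.9  39.9]
pin end top world [596.6  11.4 131.9] tool [ 43.5   0.3 -16. ]
pin end bot world [597.7   5.8 119.9] tool [37.8  0.3 -4. ]
101.29217359440074
```

Request:
{"name": "apply_moves", "arguments": {"rows": [{"dx":0,"dy":0.8,"dz":20,"wx":0,"wy":0,"wz":0,"jaw":1},{"dx":0,"dy":0.8,"dz":45,"wx":0,"wy":0,"wz":0,"jaw":1},{"dx":0,"dy":0.8,"dz":66,"wx":0,"wy":0,"wz":0,"jaw":1},{"dx":0,"dy":0.8,"dz":72,"wx":0,"wy":0,"wz":0,"jaw":1},{"dx":0,"dy":0.8,"dz":72,"wx":0,"wy":0,"wz":0,"jaw":1}]}}

```text
time_s: 6.6
tool_pos: [604.4, -33.2, 43.6]
eef_rot: [-2.001, -2.418, 0.003]
force: [0.7, 0.7, -2.6]
gripper_width: 0.257
grip_force: 25.0
```

Request:
{"name": "apply_moves", "arguments": {"rows": [{"dx":0,"dy":0,"dz":0,"wx":0,"wy":0,"wz":0,"jaw":1},{"dx":0,"dy":0,"dz":0,"wx":0,"wy":0,"wz":0,"jaw":1}]}}

```text
time_s: 6.77
tool_pos: [606.9, -32.8, 46.7]
eef_rot: [2.002, 2.42, 0.001]
force: [0.4, 0.3, -2.2]
gripper_width: 0.256
grip_force: 25.0
```

```bash
python3 -c "
from h import *
go(605,-31,39.5,100.9)"
```

```text
t 6.77 pos [606.86 -32.84  46.7 ] yaw 100.8 j [-0.09  0.48  1.97 -0.    0.69 -0.28] F [ 0.37  0.3  -2.17] w 23.3
d [ 2.16 -1.49  7.2 ] w [ 0.0014  0.0004 -0.0018] rows 0.2 0.0
```

Request:
{"name": "apply_moves", "arguments": {"rows": [{"dx":0,"dy":0,"dz":0,"wx":0,"wy":0,"wz":0,"jaw":1}]}}

```text
time_s: 6.85
tool_pos: [607.0, -32.6, 46.8]
eef_rot: [2.001, 2.42, 0.002]
force: [-0.3, 0.3, -1.5]
gripper_width: 0.256
grip_force: 25.0
```

Request:
{"name": "apply_moves", "arguments": {"rows": [{"dx":0,"dy":0,"dz":0,"wx":0,"wy":0,"wz":0,"jaw":1}]}}

```text
time_s: 6.93
tool_pos: [606.8, -32.5, 46.6]
eef_rot: [2.001, 2.42, 0.001]
force: [-0.8, 0.1, -3.3]
gripper_width: 0.257
grip_force: 25.0
```

Request:
{"name": "apply_moves", "arguments": {"rows": [{"dx":0,"dy":0,"dz":0,"wx":0,"wy":0,"wz":0,"jaw":1}]}}

```text
time_s: 7.02
tool_pos: [606.6, -32.4, 46.3]
eef_rot: [2.001, 2.42, 0.001]
force: [0.7, 0.3, -2.1]
gripper_width: 0.257
grip_force: 25.0
```

Request:
{"name": "apply_moves", "arguments": {"rows": [{"dx":0,"dy":0,"dz":0,"wx":0,"wy":0,"wz":0,"jaw":1}]}}

```text
time_s: 7.1
tool_pos: [606.4, -32.3, 46.0]
eef_rot: [2.001, 2.421, 0.001]
force: [-0.5, 0.8, -1.8]
gripper_width: 0.256
grip_force: 25.0
```

Request:
{"name": "apply_moves", "arguments": {"rows": [{"dx":0,"dy":0,"dz":0,"wx":0,"wy":0,"wz":0,"jaw":1},{"dx":0,"dy":0,"dz":0,"wx":0,"wy":0,"wz":0,"jaw":1},{"dx":0,"dy":0,"dz":0,"wx":0,"wy":0,"wz":0,"jaw":1},{"dx":0,"dy":0,"dz":0,"wx":0,"wy":0,"wz":0,"jaw":1},{"dx":0,"dy":0,"dz":0,"wx":0,"wy":0,"wz":0,"jaw":1}]}}

```text
time_s: 7.52
tool_pos: [606.2, -32.3, 45.5]
eef_rot: [-2.002, -2.421, 0.0]
force: [-0.3, 0.3, -3.4]
gripper_width: 0.257
grip_force: 25.0
```

Request:
{"name": "apply_moves", "arguments": {"rows": [{"dx":0,"dy":0,"dz":0,"wx":0,"wy":0,"wz":0,"jaw":1},{"dx":0,"dy":0,"dz":0,"wx":0,"wy":0,"wz":0,"jaw":1},{"dx":0,"dy":0,"dz":0,"wx":0,"wy":0,"wz":0,"jaw":1},{"dx":0,"dy":0,"dz":0,"wx":0,"wy":0,"wz":0,"jaw":1},{"dx":0,"dy":0,"dz":0,"wx":0,"wy":0,"wz":0,"jaw":1}]}}

```text
time_s: 7.93
tool_pos: [606.2, -32.3, 45.5]
eef_rot: [-2.002, -2.421, 0.0]
force: [-0.7, -0.2, -2.4]
gripper_width: 0.256
grip_force: 25.0
```

Request:
{"name": "apply_moves", "arguments": {"rows": [{"dx":0,"dy":0,"dz":2,"wx":0,"wy":0,"wz":0,"jaw":1},{"dx":0,"dy":0,"dz":3,"wx":0,"wy":0,"wz":0,"jaw":1},{"dx":0,"dy":0,"dz":3,"wx":0,"wy":0,"wz":0,"jaw":1},{"dx":0,"dy":0,"dz":3,"wx":0,"wy":0,"wz":0,"jaw":1},{"dx":0,"dy":0,"dz":3,"wx":0,"wy":0,"wz":0,"jaw":1}]}}

```text
time_s: 8.35
tool_pos: [606.2, -32.3, 42.5]
eef_rot: [-2.002, -2.421, 0.0]
force: [-0.2, -0.4, -2.2]
gripper_width: 0.257
grip_force: 25.0
```

Request:
{"name": "apply_moves", "arguments": {"rows": [{"dx":0,"dy":0,"dz":0,"wx":0,"wy":0,"wz":0,"jaw":1},{"dx":0,"dy":0,"dz":0,"wx":0,"wy":0,"wz":0,"jaw":1},{"dx":0,"dy":0,"dz":0,"wx":0,"wy":0,"wz":0,"jaw":1},{"dx":0,"dy":0,"dz":0,"wx":0,"wy":0,"wz":0,"jaw":1},{"dx":0,"dy":0,"dz":0,"wx":0,"wy":0,"wz":0,"jaw":1}]}}

```text
time_s: 8.77
tool_pos: [606.2, -32.3, 42.6]
eef_rot: [2.002, 2.421, 0.0]
force: [0.5, 0.5, -2.5]
gripper_width: 0.253
grip_force: 25.0
```

Request:
{"name": "apply_moves", "arguments": {"rows": [{"dx":0,"dy":0,"dz":0.7,"wx":0,"wy":0,"wz":0,"jaw":1},{"dx":0,"dy":0,"dz":1.4,"wx":0,"wy":0,"wz":0,"jaw":1},{"dx":0,"dy":0,"dz":2,"wx":0,"wy":0,"wz":0,"jaw":1},{"dx":0,"dy":0,"dz":2,"wx":0,"wy":0,"wz":0,"jaw":1},{"dx":0,"dy":0,"dz":2,"wx":0,"wy":0,"wz":0,"jaw":1}]}}

```text
time_s: 9.18
tool_pos: [606.1, -32.3, 40.5]
eef_rot: [-2.002, -2.421, 0.0]
force: [-0.7, 0.3, -1.9]
gripper_width: 0.256
grip_force: 25.0
```

Request:
{"name": "apply_moves", "arguments": {"rows": [{"dx":0,"dy":0,"dz":0.5,"wx":0,"wy":0,"wz":0,"jaw":1},{"dx":0,"dy":0,"dz":1,"wx":0,"wy":0,"wz":0,"jaw":1},{"dx":0,"dy":0,"dz":1,"wx":0,"wy":0,"wz":0,"jaw":1},{"dx":0,"dy":0,"dz":1,"wx":0,"wy":0,"wz":0,"jaw":1},{"dx":0,"dy":0,"dz":1,"wx":0,"wy":0,"wz":0,"jaw":1}]}}

```text
time_s: 9.6
tool_pos: [606.3, -32.4, 39.7]
eef_rot: [2.002, 2.421, 0.0]
force: [-2.2, -0.7, 3.8]
gripper_width: 0.258
grip_force: 25.0
```

Request:
{"name": "apply_moves", "arguments": {"rows": [{"dx":0,"dy":0,"dz":0,"wx":0,"wy":0,"wz":0,"jaw":0.3},{"dx":0,"dy":0,"dz":0,"wx":0,"wy":0,"wz":0,"jaw":0.3},{"dx":0,"dy":0,"dz":0,"wx":0,"wy":0,"wz":0,"jaw":0.3},{"dx":0,"dy":0,"dz":0,"wx":0,"wy":0,"wz":0,"jaw":0.3},{"dx":0,"dy":0,"dz":0,"wx":0,"wy":0,"wz":0,"jaw":0.3}], "force": 12}}

```text
time_s: 10.02
tool_pos: [606.2, -32.3, 39.5]
eef_rot: [2.002, 2.421, 0.0]
force: [0.6, -0.0, -0.7]
gripper_width: 0.352
grip_force: 0.0
```

Request:
{"name": "apply_moves", "arguments": {"rows": [{"dx":-10,"dy":0,"dz":0.3,"wx":0,"wy":0,"wz":0,"jaw":0.3},{"dx":-20,"dy":0,"dz":0.3,"wx":0,"wy":0,"wz":0,"jaw":0.3},{"dx":-28,"dy":0,"dz":0.3,"wx":0,"wy":0,"wz":0,"jaw":0.3},{"dx":-28,"dy":0,"dz":0.3,"wx":0,"wy":0,"wz":0,"jaw":0.3},{"dx":-28,"dy":0,"dz":0.3,"wx":0,"wy":0,"wz":0,"jaw":0.3}]}}

```text
time_s: 10.43
tool_pos: [611.5, -60.6, 39.2]
eef_rot: [2.003, 2.42, 0.0]
force: [-1.0, 0.4, -0.1]
gripper_width: 0.348
grip_force: 0.0
```

Request:
{"name": "apply_moves", "arguments": {"rows": [{"dx":0,"dy":0,"dz":0,"wx":0,"wy":0,"wz":0,"jaw":0.3},{"dx":0,"dy":0,"dz":0,"wx":0,"wy":0,"wz":0,"jaw":0.3},{"dx":0,"dy":0,"dz":0,"wx":0,"wy":0,"wz":0,"jaw":0.3},{"dx":0,"dy":0,"dz":0,"wx":0,"wy":0,"wz":0,"jaw":0.3},{"dx":0,"dy":0,"dz":0,"wx":0,"wy":0,"wz":0,"jaw":0.3}]}}

```text
time_s: 10.85
tool_pos: [611.4, -59.6, 39.2]
eef_rot: [-2.002, -2.421, 0.0]
force: [0.2, 0.1, -0.1]
gripper_width: 0.352
grip_force: 0.0
```

```bash
python3 -c "
from h import *
go(605,-31,39.5,101)
s=sensors.read_state();np.save('s5.npy',s,allow_pickle=True);im=read_camera('wrist');cv2.imwrite('pics/w5.png',im)
cv2.imwrite('pics/w5c.png',cv2.resize(im[60:300,210:430],None,fx=2.5,fy=2.5,interpolation=cv2.INTER_CUBIC))"
```

```text
t 10.85 pos [611.43 -59.63  39.23] yaw 100.84 j [-0.14  0.5   1.96  0.    0.69 -0.32] F [ 0.16  0.11 -0.08] w 32.1
d [29.33 -0.92 -0.27] w [-0.     -0.     -0.0027] rows 0.7 0.0
```

View pics/w5c.png

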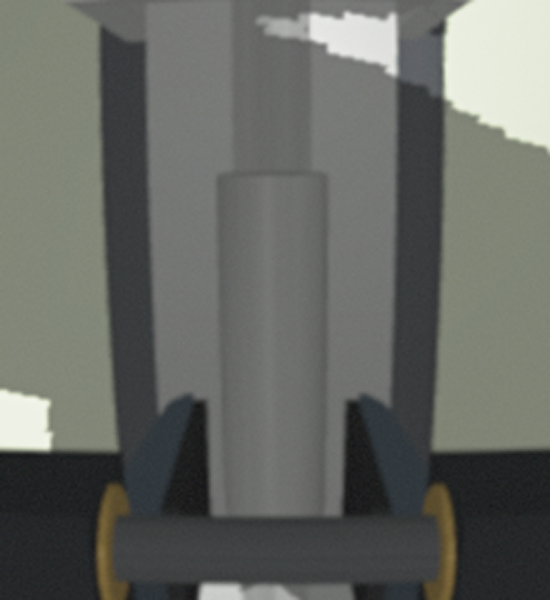

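The pin is lying in the groove, centred on it: front end at crop (272,175), groove centre at 271. The fingers straddle its rear half, offset by about 1 mm.

Run:
```python
from h import *
s=np.load('s5.npy',allow_pickle=True).item()
R=Ro.from_rotvec(s["eef_rot"]).as_matrix()
for n,c,z in (("front",(272,173),53),("mid",(272.5,400),55),("bridge under near edge",(271,0),64),("g",(271,100),26)):
    p=onz("wrist",(210+c[0]/2.5,60+c[1]/2.5),z,s);print(n,np.round(p,1),np.round(R.T@(p-s["tool_pos"]),1))
```

```text
front [598.1   6.9  53. ] [ 67.9  -0.5 -13.8]
mid [607.1 -39.7  55. ] [ 20.4  -0.5 -15.8]
bridge under near edge [591.7  39.8  64. ] [101.3  -0.6 -24.8]
g [594.8  22.8  26. ] [84.1 -0.9 13.2]
```

Request:
{"name": "apply_moves", "arguments": {"rows": [{"dx":0,"dy":-0.9,"dz":0,"wx":0,"wy":0,"wz":0,"jaw":0.3},{"dx":0,"dy":-0.9,"dz":0,"wx":0,"wy":0,"wz":0,"jaw":1},{"dx":0,"dy":-0.9,"dz":0,"wx":0,"wy":0,"wz":0,"jaw":1},{"dx":0,"dy":-0.9,"dz":0,"wx":0,"wy":0,"wz":0,"jaw":1},{"dx":0,"dy":-0.9,"dz":0,"wx":0,"wy":0,"wz":0,"jaw":1}], "force": 12}}

```text
time_s: 11.32
tool_pos: [610.9, -60.0, 39.4]
eef_rot: [2.002, 2.421, 0.001]
force: [2.7, 1.1, 1.0]
gripper_width: 0.255
grip_force: 12.0
```

Request:
{"name": "apply_moves", "arguments": {"rows": [{"dx":0,"dy":0,"dz":0,"wx":0,"wy":0,"wz":0,"jaw":1},{"dx":0,"dy":0,"dz":0,"wx":0,"wy":0,"wz":0,"jaw":1}]}}

```text
time_s: 11.48
tool_pos: [610.9, -60.0, 39.4]
eef_rot: [2.002, 2.421, 0.001]
force: [3.1, 1.8, -0.1]
gripper_width: 0.26
grip_force: 12.0
```

Request:
{"name": "apply_moves", "arguments": {"rows": [{"dx":5,"dy":0.3,"dz":0,"wx":0,"wy":0,"wz":0,"jaw":1},{"dx":12,"dy":0.3,"dz":0,"wx":0,"wy":0,"wz":0,"jaw":1},{"dx":20,"dy":0.3,"dz":0,"wx":0,"wy":0,"wz":0,"jaw":1},{"dx":27,"dy":0.3,"dz":0,"wx":0,"wy":0,"wz":0,"jaw":1},{"dx":32,"dy":0.3,"dz":0,"wx":0,"wy":0,"wz":0,"jaw":1}]}}

```text
time_s: 11.9
tool_pos: [604.6, -27.5, 39.3]
eef_rot: [-2.001, -2.422, 0.0]
force: [1.4, -4.6, 1.6]
gripper_width: 0.259
grip_force: 12.0
```

Request:
{"name": "apply_moves", "arguments": {"rows": [{"dx":2,"dy":0,"dz":0,"wx":0,"wy":0,"wz":0,"jaw":1},{"dx":3,"dy":0,"dz":0,"wx":0,"wy":0,"wz":0,"jaw":1},{"dx":4,"dy":0,"dz":0,"wx":0,"wy":0,"wz":0,"jaw":1},{"dx":5,"dy":0,"dz":0,"wx":0,"wy":0,"wz":0,"jaw":1},{"dx":6,"dy":0,"dz":0,"wx":0,"wy":0,"wz":0,"jaw":1}]}}

```text
time_s: 12.32
tool_pos: [603.7, -22.9, 39.2]
eef_rot: [2.002, 2.421, -0.0]
force: [1.5, -8.6, 2.3]
gripper_width: 0.258
grip_force: 12.0
```

Request:
{"name": "apply_moves", "arguments": {"rows": [{"dx":1,"dy":0,"dz":0,"wx":0,"wy":0,"wz":0,"jaw":1},{"dx":2,"dy":0,"dz":0,"wx":0,"wy":0,"wz":0,"jaw":1},{"dx":3,"dy":0,"dz":0,"wx":0,"wy":0,"wz":0,"jaw":1},{"dx":4,"dy":0,"dz":0,"wx":0,"wy":0,"wz":0,"jaw":1},{"dx":5,"dy":0,"dz":0,"wx":0,"wy":0,"wz":0,"jaw":1}]}}

```text
time_s: 12.73
tool_pos: [602.8, -18.5, 39.3]
eef_rot: [2.002, 2.421, -0.001]
force: [0.4, -10.8, 2.2]
gripper_width: 0.26
grip_force: 12.0
```

Request:
{"name": "apply_moves", "arguments": {"rows": [{"dx":1,"dy":0,"dz":0,"wx":0,"wy":0,"wz":0,"jaw":1},{"dx":2,"dy":0,"dz":0,"wx":0,"wy":0,"wz":0,"jaw":1},{"dx":3,"dy":0,"dz":0,"wx":0,"wy":0,"wz":0,"jaw":1},{"dx":4,"dy":0,"dz":0,"wx":0,"wy":0,"wz":0,"jaw":1},{"dx":5,"dy":0,"dz":0,"wx":0,"wy":0,"wz":0,"jaw":1}]}}

```text
time_s: 13.15
tool_pos: [601.8, -13.6, 39.3]
eef_rot: [2.002, 2.421, -0.001]
force: [1.0, -10.7, 3.3]
gripper_width: 0.264
grip_force: 12.0
```

Request:
{"name": "apply_moves", "arguments": {"rows": [{"dx":1,"dy":0,"dz":0,"wx":0,"wy":0,"wz":0,"jaw":1},{"dx":2,"dy":0,"dz":0,"wx":0,"wy":0,"wz":0,"jaw":1},{"dx":3,"dy":0,"dz":0,"wx":0,"wy":0,"wz":0,"jaw":1},{"dx":4,"dy":0,"dz":0,"wx":0,"wy":0,"wz":0,"jaw":1},{"dx":5,"dy":0,"dz":0,"wx":0,"wy":0,"wz":0,"jaw":1}]}}

```text
time_s: 13.57
tool_pos: [600.9, -8.7, 39.3]
eef_rot: [2.002, 2.421, -0.001]
force: [0.6, -11.0, 2.3]
gripper_width: 0.258
grip_force: 12.0
```

Request:
{"name": "apply_moves", "arguments": {"rows": [{"dx":0,"dy":0,"dz":-0.2,"wx":0,"wy":0,"wz":0,"jaw":1},{"dx":0,"dy":0,"dz":-0.2,"wx":0,"wy":0,"wz":0,"jaw":1},{"dx":1,"dy":0,"dz":-0.2,"wx":0,"wy":0,"wz":0,"jaw":1},{"dx":2,"dy":0,"dz":-0.2,"wx":0,"wy":0,"wz":0,"jaw":1},{"dx":3,"dy":0,"dz":-0.2,"wx":0,"wy":0,"wz":0,"jaw":1}], "force": 20}}

```text
time_s: 13.98
tool_pos: [600.2, -5.5, 39.3]
eef_rot: [2.002, 2.421, -0.001]
force: [1.4, -9.7, 1.7]
gripper_width: 0.261
grip_force: 20.0
```

Request:
{"name": "apply_moves", "arguments": {"rows": [{"dx":0,"dy":0,"dz":0,"wx":0,"wy":0,"wz":0,"jaw":0.3},{"dx":0,"dy":0,"dz":0,"wx":0,"wy":0,"wz":0,"jaw":0.3},{"dx":0,"dy":0,"dz":0,"wx":0,"wy":0,"wz":0,"jaw":0.3},{"dx":0,"dy":0,"dz":0,"wx":0,"wy":0,"wz":0,"jaw":0.3}], "force": 4}}

```text
time_s: 14.32
tool_pos: [600.1, -4.8, 39.3]
eef_rot: [-2.002, -2.421, 0.0]
force: [-0.5, 0.1, 0.2]
gripper_width: 0.351
grip_force: 0.0
```

Request:
{"name": "apply_moves", "arguments": {"rows": [{"dx":0,"dy":0,"dz":0,"wx":0,"wy":0,"wz":0,"jaw":1},{"dx":0,"dy":0,"dz":0,"wx":0,"wy":0,"wz":0,"jaw":1},{"dx":0,"dy":0,"dz":0,"wx":0,"wy":0,"wz":0,"jaw":1},{"dx":0,"dy":0,"dz":0,"wx":0,"wy":0,"wz":0,"jaw":1}]}}

```text
time_s: 14.65
tool_pos: [600.1, -4.9, 39.4]
eef_rot: [-2.002, -2.421, 0.0]
force: [-0.5, 1.0, 1.1]
gripper_width: 0.261
grip_force: 4.0
```

Request:
{"name": "apply_moves", "arguments": {"rows": [{"dx":0.6,"dy":0,"dz":0,"wx":0,"wy":0,"wz":0,"jaw":1},{"dx":1.2,"dy":0,"dz":0,"wx":0,"wy":0,"wz":0,"jaw":1},{"dx":1.8,"dy":0,"dz":0,"wx":0,"wy":0,"wz":0,"jaw":1},{"dx":2.4,"dy":0,"dz":0,"wx":0,"wy":0,"wz":0,"jaw":1},{"dx":3,"dy":0,"dz":0,"wx":0,"wy":0,"wz":0,"jaw":1}]}}

```text
time_s: 15.07
tool_pos: [599.7, -2.5, 39.4]
eef_rot: [2.001, 2.421, -0.001]
force: [-1.6, -7.5, -0.1]
gripper_width: 0.262
grip_force: 4.0
```

Request:
{"name": "apply_moves", "arguments": {"rows": [{"dx":0,"dy":0,"dz":0,"wx":0,"wy":0,"wz":0,"jaw":1},{"dx":0,"dy":0,"dz":0,"wx":0,"wy":0,"wz":0,"jaw":1},{"dx":1,"dy":0,"dz":0,"wx":0,"wy":0,"wz":0,"jaw":1},{"dx":2,"dy":0,"dz":0,"wx":0,"wy":0,"wz":0,"jaw":1},{"dx":3,"dy":0,"dz":0,"wx":0,"wy":0,"wz":0,"jaw":1}], "force": 8}}

```text
time_s: 15.48
tool_pos: [599.2, 0.3, 39.4]
eef_rot: [2.001, 2.421, -0.001]
force: [-1.4, -9.0, -0.4]
gripper_width: 0.26
grip_force: 8.0
```

Request:
{"name": "apply_moves", "arguments": {"rows": [{"dx":0,"dy":0,"dz":0,"wx":0,"wy":0,"wz":0,"jaw":1},{"dx":0,"dy":0,"dz":0,"wx":0,"wy":0,"wz":0,"jaw":1},{"dx":1,"dy":0,"dz":0,"wx":0,"wy":0,"wz":0,"jaw":1},{"dx":2,"dy":0,"dz":0,"wx":0,"wy":0,"wz":0,"jaw":1},{"dx":3,"dy":0,"dz":0,"wx":0,"wy":0,"wz":0,"jaw":1}], "force": 3}}

```text
time_s: 15.9
tool_pos: [598.5, 3.5, 39.4]
eef_rot: [2.002, 2.421, -0.001]
force: [-1.9, -5.3, 0.5]
gripper_width: 0.264
grip_force: 3.0
```

Request:
{"name": "apply_moves", "arguments": {"rows": [{"dx":1,"dy":0,"dz":0,"wx":0,"wy":0,"wz":0,"jaw":1},{"dx":2,"dy":0,"dz":0,"wx":0,"wy":0,"wz":0,"jaw":1}]}}

```text
time_s: 16.07
tool_pos: [598.1, 5.5, 39.4]
eef_rot: [2.002, 2.421, -0.001]
force: [-1.6, -5.2, -0.2]
gripper_width: 0.259
grip_force: 3.0
```

```bash
python3 -c "
from h import *
s=sensors.read_state();np.save('s6.npy',s,allow_pickle=True)
a=read_camera('side');b=read_camera('scene');w=read_camera('wrist')
cv2.imwrite('pics/side6.png',a);cv2.imwrite('pics/scene6.png',b);cv2.imwrite('pics/w6.png',w)
c=lambda im,x,y:cv2.resize(im[y:y+100,x:x+130],None,fx=4,fy=4,interpolation=cv2.INTER_CUBIC)[:, :400]
cv2.imwrite('pics/c6.png',np.hstack([c(a,265,155),c(b,275,160)]))"
```

```text
(no output)
```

View pics/c6.png

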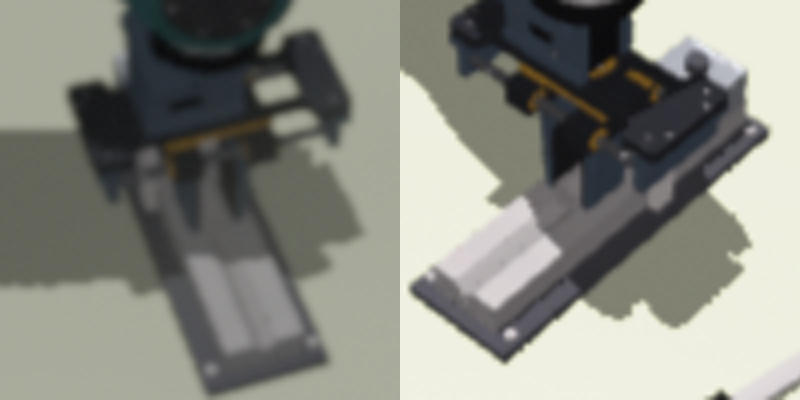

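The tail isn't resolvable in these side and scene crops, because the fingers hide it around side-crop (215,210). I'll back off, shut the jaws and feel for the tail from behind, which also gives the true sliding force.

Request:
{"name": "apply_moves", "arguments": {"rows": [{"dx":0,"dy":0,"dz":0,"wx":0,"wy":0,"wz":0,"jaw":0.3},{"dx":0,"dy":0,"dz":0,"wx":0,"wy":0,"wz":0,"jaw":0.3},{"dx":0,"dy":0,"dz":0,"wx":0,"wy":0,"wz":0,"jaw":0.3},{"dx":0,"dy":0,"dz":0,"wx":0,"wy":0,"wz":0,"jaw":0.3},{"dx":-10,"dy":0,"dz":0,"wx":0,"wy":0,"wz":0,"jaw":0.3}], "force": 20}}

```text
time_s: 16.63
tool_pos: [600.0, -3.2, 39.4]
eef_rot: [-2.001, -2.422, -0.0]
force: [-0.1, -0.1, -0.5]
gripper_width: 0.35
grip_force: 0.0
```

Request:
{"name": "apply_moves", "arguments": {"rows": [{"dx":-14,"dy":0,"dz":-0.3,"wx":0,"wy":0,"wz":0,"jaw":0.3},{"dx":-28,"dy":0,"dz":-0.3,"wx":0,"wy":0,"wz":0,"jaw":0.3},{"dx":-44,"dy":0,"dz":-0.3,"wx":0,"wy":0,"wz":0,"jaw":0.3},{"dx":-56,"dy":0,"dz":-0.3,"wx":0,"wy":0,"wz":0,"jaw":0.3},{"dx":-60,"dy":0,"dz":-0.3,"wx":0,"wy":0,"wz":0,"jaw":0.3}]}}

```text
time_s: 17.05
tool_pos: [611.9, -65.4, 39.8]
eef_rot: [2.004, 2.419, 0.0]
force: [0.1, 0.5, -0.2]
gripper_width: 0.35
grip_force: 0.0
```

Request:
{"name": "apply_moves", "arguments": {"rows": [{"dx":0,"dy":0,"dz":0,"wx":0,"wy":0,"wz":0,"jaw":1},{"dx":0,"dy":0,"dz":0,"wx":0,"wy":0,"wz":0,"jaw":1},{"dx":0,"dy":0,"dz":0,"wx":0,"wy":0,"wz":0,"jaw":1},{"dx":0,"dy":0,"dz":0,"wx":0,"wy":0,"wz":0,"jaw":1},{"dx":0,"dy":0,"dz":0,"wx":0,"wy":0,"wz":0,"jaw":1}]}}

```text
time_s: 17.47
tool_pos: [611.3, -62.4, 39.7]
eef_rot: [-2.001, -2.422, 0.0]
force: [-0.3, -0.2, 0.8]
gripper_width: 0.02
grip_force: 0.0
```

```bash
python3 -c "
from h import *
go(605,-31,39.5,101)
s=sensors.read_state();im=read_camera('wrist');cv2.imwrite('pics/w7.png',im)
g=cv2.cvtColor(im,cv2.COLOR_BGR2GRAY)
print(g[100:290:2,314:323].mean(1).round().astype(int).tolist())
print(sensors.read_state()['gripper_width'])
R=Ro.from_rotvec(s['eef_rot']).as_matrix()
for v in range(100,290,20):
  print(v,(R.T@(onz('wrist',(319,v),50,s)-s['tool_pos'])).round(1))"
```

```text
t 17.47 pos [611.34 -62.42  39.72] yaw 100.87 j [-0.14  0.5   1.96 -0.    0.69 -0.33] F [-0.29 -0.16  0.79] w 1.8
d [32.05 -0.31  0.23] w [-0.0001 -0.     -0.0024] rows 0.8 0.0
[116, 115, 116, 116, 116, 116, 116, 116, 115, 115, 116, 116, 116, 116, 115, 116, 116, 116, 115, 116, 115, 115, 115, 115, 115, 116, 115, 115, 116, 115, 116, 115, 115, 107, 103, 104, 103, 104, 103, 104, 104, 103, 103, 103, 103, 103, 104, 103, 103, 103, 103, 103, 103, 103, 103, 103, 103, 103, 102, 101, 76, 61, 61, 60, 61, 62, 61, 62, 61, 61, 61, 60, 61, 61, 61, 61, 61, 61, 61, 60, 60, 61, 64, 60, 55, 59, 62, 63, 64, 66, 67, 66, 65, 66, 65]
0.001706008182687769
100 [ 82.9  -0.4 -10.3]
120 [ 72.5  -0.4 -10.3]
140 [ 62.1  -0.4 -10.3]
160 [ 51.6  -0.4 -10.3]
180 [ 40.9  -0.5 -10.3]
200 [ 29.9  -0.5 -10.3]
220 [ 18.5  -0.5 -10.3]
240 [  6.5  -0.5 -10.3]
260 [ -6.1  -0.5 -10.3]
280 [-19.5  -0.5 -10.3]
```

Request:
{"name": "apply_moves", "arguments": {"rows": [{"dx":8,"dy":0,"dz":0,"wx":0,"wy":0,"wz":0,"jaw":1},{"dx":16,"dy":0,"dz":0,"wx":0,"wy":0,"wz":0,"jaw":1},{"dx":23,"dy":0,"dz":0,"wx":0,"wy":0,"wz":0,"jaw":1},{"dx":26,"dy":0,"dz":0,"wx":0,"wy":0,"wz":0,"jaw":1},{"dx":28,"dy":0,"dz":0,"wx":0,"wy":0,"wz":0,"jaw":1}]}}

```text
time_s: 17.93
tool_pos: [606.0, -34.5, 39.7]
eef_rot: [-2.001, -2.422, 0.0]
force: [-0.4, -0.4, -0.2]
gripper_width: 0.004
grip_force: 0.0
```

Request:
{"name": "apply_moves", "arguments": {"rows": [{"dx":1,"dy":0,"dz":0,"wx":0,"wy":0,"wz":0,"jaw":1},{"dx":2,"dy":0,"dz":0,"wx":0,"wy":0,"wz":0,"jaw":1},{"dx":3,"dy":0,"dz":0,"wx":0,"wy":0,"wz":0,"jaw":1},{"dx":4,"dy":0,"dz":0,"wx":0,"wy":0,"wz":0,"jaw":1},{"dx":5,"dy":0,"dz":0,"wx":0,"wy":0,"wz":0,"jaw":1}]}}

```text
time_s: 18.35
tool_pos: [605.3, -30.7, 39.7]
eef_rot: [2.002, 2.421, -0.0]
force: [0.7, -8.6, 0.3]
gripper_width: 0.002
grip_force: 4.1
```

Request:
{"name": "apply_moves", "arguments": {"rows": [{"dx":1,"dy":0,"dz":0,"wx":0,"wy":0,"wz":0,"jaw":1},{"dx":2,"dy":0,"dz":0,"wx":0,"wy":0,"wz":0,"jaw":1},{"dx":3,"dy":0,"dz":0,"wx":0,"wy":0,"wz":0,"jaw":1},{"dx":4,"dy":0,"dz":0,"wx":0,"wy":0,"wz":0,"jaw":1},{"dx":5,"dy":0,"dz":0,"wx":0,"wy":0,"wz":0,"jaw":1}]}}

```text
time_s: 18.77
tool_pos: [604.5, -26.3, 39.8]
eef_rot: [2.001, 2.421, -0.001]
force: [-0.6, -7.5, 0.3]
gripper_width: 0.004
grip_force: 4.1
```

Request:
{"name": "apply_moves", "arguments": {"rows": [{"dx":1,"dy":0,"dz":0,"wx":0,"wy":0,"wz":0,"jaw":1},{"dx":2,"dy":0,"dz":0,"wx":0,"wy":0,"wz":0,"jaw":1}]}}

```text
time_s: 18.93
tool_pos: [604.1, -24.3, 39.8]
eef_rot: [2.001, 2.421, -0.001]
force: [0.1, -7.6, 0.2]
gripper_width: 0.002
grip_force: 4.1
```

Request:
{"name": "apply_moves", "arguments": {"rows": [{"dx":1,"dy":0,"dz":0,"wx":0,"wy":0,"wz":0,"jaw":1},{"dx":2,"dy":0,"dz":0,"wx":0,"wy":0,"wz":0,"jaw":1}]}}

```text
time_s: 19.1
tool_pos: [603.7, -22.4, 39.8]
eef_rot: [2.001, 2.421, -0.001]
force: [0.2, -8.2, -0.2]
gripper_width: 0.001
grip_force: 4.1
```

Request:
{"name": "apply_moves", "arguments": {"rows": [{"dx":1,"dy":0,"dz":0,"wx":0,"wy":0,"wz":0,"jaw":1},{"dx":2,"dy":0,"dz":0,"wx":0,"wy":0,"wz":0,"jaw":1},{"dx":3,"dy":0,"dz":0,"wx":0,"wy":0,"wz":0,"jaw":1},{"dx":4,"dy":0,"dz":0,"wx":0,"wy":0,"wz":0,"jaw":1},{"dx":5,"dy":0,"dz":0,"wx":0,"wy":0,"wz":0,"jaw":1}]}}

```text
time_s: 19.52
tool_pos: [602.8, -17.5, 39.8]
eef_rot: [2.001, 2.421, -0.001]
force: [0.7, -8.3, -1.0]
gripper_width: 0.004
grip_force: 4.0
```

Request:
{"name": "apply_moves", "arguments": {"rows": [{"dx":1,"dy":0,"dz":0,"wx":0,"wy":0,"wz":0,"jaw":1},{"dx":2,"dy":0,"dz":0,"wx":0,"wy":0,"wz":0,"jaw":1},{"dx":3,"dy":0,"dz":0,"wx":0,"wy":0,"wz":0,"jaw":1},{"dx":4,"dy":0,"dz":0,"wx":0,"wy":0,"wz":0,"jaw":1}]}}

```text
time_s: 19.85
tool_pos: [601.9, -13.5, 39.7]
eef_rot: [2.001, 2.421, -0.001]
force: [0.6, -8.4, -1.1]
gripper_width: 0.007
grip_force: 4.1
```

Request:
{"name": "apply_moves", "arguments": {"rows": [{"dx":-2,"dy":0,"dz":0,"wx":0,"wy":0,"wz":0,"jaw":1},{"dx":-3,"dy":0,"dz":0,"wx":0,"wy":0,"wz":0,"jaw":0.3},{"dx":-3,"dy":0,"dz":0,"wx":0,"wy":0,"wz":0,"jaw":0.3},{"dx":-3,"dy":0,"dz":0,"wx":0,"wy":0,"wz":0,"jaw":0.3},{"dx":-3,"dy":0,"dz":0,"wx":0,"wy":0,"wz":0,"jaw":0.3}], "force": 8}}

```text
time_s: 20.27
tool_pos: [602.4, -15.7, 39.7]
eef_rot: [-2.002, -2.421, -0.0]
force: [-0.1, -0.2, 0.1]
gripper_width: 0.269
grip_force: 0.0
```

Request:
{"name": "apply_moves", "arguments": {"rows": [{"dx":0,"dy":0,"dz":0,"wx":0,"wy":0,"wz":0,"jaw":0.3},{"dx":0,"dy":0,"dz":0,"wx":0,"wy":0,"wz":0,"jaw":0.3}]}}

```text
time_s: 20.43
tool_pos: [602.4, -15.7, 39.7]
eef_rot: [-2.002, -2.421, -0.0]
force: [-0.4, 0.0, -0.3]
gripper_width: 0.346
grip_force: 0.0
```

```bash
python3 -c "
from h import *
go(605,-31,39.5,101)
s=sensors.read_state();im=read_camera('wrist');cv2.imwrite('pics/w8.png',im)
g=cv2.cvtColor(im,cv2.COLOR_BGR2GRAY)
print(g[180:240,314:323].mean(1).round().astype(int).tolist())
R=Ro.from_rotvec(s['eef_rot']).as_matrix()
for v in range(200,240,10):
  print(v,(R.T@(onz('wrist',(319,v),55,s)-s['tool_pos'])).round(1))"
```

```text
t 20.43 pos [602.41 -15.68  39.73] yaw 100.83 j [-0.06  0.48  1.98  0.    0.68 -0.25] F [-0.41  0.01 -0.27] w 31.5
d [-15.54  -0.33   0.23] w [-0.     -0.     -0.0029] rows 0.4 0.0
[119, 119, 119, 119, 119, 120, 119, 119, 119, 119, 119, 119, 119, 119, 119, 119, 119, 119, 119, 119, 119, 119, 119, 118, 118, 118, 119, 119, 118, 119, 118, 119, 118, 119, 118, 118, 119, 119, 118, 118, 117, 114, 110, 108, 108, 107, 108, 108, 108, 108, 108, 108, 108, 108, 108, 108, 108, 108, 108, 108]
200 [ 31.3  -0.4 -15.3]
210 [ 25.8  -0.5 -15.3]
220 [ 20.2  -0.5 -15.3]
230 [ 14.5  -0.5 -15.3]
```

Request:
{"name": "apply_moves", "arguments": {"rows": [{"dx":6,"dy":0,"dz":0,"wx":0,"wy":0,"wz":0,"jaw":0.3},{"dx":12,"dy":0,"dz":0,"wx":0,"wy":0,"wz":0,"jaw":0.3},{"dx":18,"dy":0,"dz":0,"wx":0,"wy":0,"wz":0,"jaw":0.3},{"dx":18,"dy":0,"dz":0,"wx":0,"wy":0,"wz":0,"jaw":0.3},{"dx":18,"dy":0,"dz":0,"wx":0,"wy":0,"wz":0,"jaw":0.3}]}}

```text
time_s: 20.9
tool_pos: [598.9, 2.5, 39.7]
eef_rot: [-2.001, -2.422, 0.0]
force: [0.7, -0.4, 0.3]
gripper_width: 0.354
grip_force: 0.0
```

Request:
{"name": "apply_moves", "arguments": {"rows": [{"dx":0,"dy":0,"dz":0,"wx":0,"wy":0,"wz":0,"jaw":1},{"dx":0,"dy":0,"dz":0,"wx":0,"wy":0,"wz":0,"jaw":1},{"dx":0,"dy":0,"dz":0,"wx":0,"wy":0,"wz":0,"jaw":1},{"dx":0,"dy":0,"dz":0,"wx":0,"wy":0,"wz":0,"jaw":1}], "force": 8}}

```text
time_s: 21.23
tool_pos: [598.8, 1.8, 39.7]
eef_rot: [-2.002, -2.421, 0.0]
force: [-2.0, 0.5, 1.7]
gripper_width: 0.261
grip_force: 8.0
```

Request:
{"name": "apply_moves", "arguments": {"rows": [{"dx":0.5,"dy":0,"dz":0,"wx":0,"wy":0,"wz":0,"jaw":1},{"dx":1,"dy":0,"dz":0,"wx":0,"wy":0,"wz":0,"jaw":1},{"dx":1.5,"dy":0,"dz":0,"wx":0,"wy":0,"wz":0,"jaw":1},{"dx":2,"dy":0,"dz":0,"wx":0,"wy":0,"wz":0,"jaw":1},{"dx":2.5,"dy":0,"dz":0,"wx":0,"wy":0,"wz":0,"jaw":1}]}}

```text
time_s: 21.65
tool_pos: [598.5, 3.4, 39.7]
eef_rot: [2.001, 2.421, -0.001]
force: [-1.7, -9.9, 1.2]
gripper_width: 0.261
grip_force: 8.0
```

Request:
{"name": "apply_moves", "arguments": {"rows": [{"dx":0.5,"dy":0,"dz":0,"wx":0,"wy":0,"wz":0,"jaw":1},{"dx":1,"dy":0,"dz":0,"wx":0,"wy":0,"wz":0,"jaw":1},{"dx":1.5,"dy":0,"dz":0,"wx":0,"wy":0,"wz":0,"jaw":1},{"dx":2,"dy":0,"dz":0,"wx":0,"wy":0,"wz":0,"jaw":1},{"dx":2.5,"dy":0,"dz":0,"wx":0,"wy":0,"wz":0,"jaw":1}]}}

```text
time_s: 22.07
tool_pos: [598.0, 5.8, 39.7]
eef_rot: [2.001, 2.421, -0.002]
force: [-2.2, -11.3, 2.2]
gripper_width: 0.259
grip_force: 8.0
```

Request:
{"name": "apply_moves", "arguments": {"rows": [{"dx":0.5,"dy":0,"dz":0,"wx":0,"wy":0,"wz":0,"jaw":1},{"dx":1,"dy":0,"dz":0,"wx":0,"wy":0,"wz":0,"jaw":1},{"dx":1.5,"dy":0,"dz":0,"wx":0,"wy":0,"wz":0,"jaw":1},{"dx":2,"dy":0,"dz":0,"wx":0,"wy":0,"wz":0,"jaw":1},{"dx":2.5,"dy":0,"dz":0,"wx":0,"wy":0,"wz":0,"jaw":1}]}}

```text
time_s: 22.48
tool_pos: [597.6, 8.3, 39.7]
eef_rot: [2.001, 2.421, -0.002]
force: [-2.4, -11.1, 2.0]
gripper_width: 0.26
grip_force: 8.0
```

Request:
{"name": "apply_moves", "arguments": {"rows": [{"dx":0.5,"dy":0,"dz":0,"wx":0,"wy":0,"wz":0,"jaw":1},{"dx":1,"dy":0,"dz":0,"wx":0,"wy":0,"wz":0,"jaw":1},{"dx":1.5,"dy":0,"dz":0,"wx":0,"wy":0,"wz":0,"jaw":1}]}}

```text
time_s: 22.73
tool_pos: [597.3, 9.8, 39.7]
eef_rot: [2.001, 2.421, -0.002]
force: [-3.3, -11.4, 2.5]
gripper_width: 0.26
grip_force: 8.0
```

Request:
{"name": "apply_moves", "arguments": {"rows": [{"dx":0.5,"dy":0,"dz":0,"wx":0,"wy":0,"wz":0,"jaw":1},{"dx":1,"dy":0,"dz":0,"wx":0,"wy":0,"wz":0,"jaw":1},{"dx":1.5,"dy":0,"dz":0,"wx":0,"wy":0,"wz":0,"jaw":1}]}}

```text
time_s: 22.98
tool_pos: [597.0, 11.2, 39.7]
eef_rot: [2.001, 2.421, -0.002]
force: [-2.4, -11.5, 2.0]
gripper_width: 0.259
grip_force: 8.0
```

Request:
{"name": "apply_moves", "arguments": {"rows": [{"dx":0,"dy":0,"dz":0,"wx":0,"wy":0,"wz":0,"jaw":1},{"dx":0.5,"dy":0,"dz":0,"wx":0,"wy":0,"wz":0,"jaw":1},{"dx":1,"dy":0,"dz":0,"wx":0,"wy":0,"wz":0,"jaw":1},{"dx":1.5,"dy":0,"dz":0,"wx":0,"wy":0,"wz":0,"jaw":1}], "force": 9.5}}

```text
time_s: 23.32
tool_pos: [596.7, 12.7, 39.7]
eef_rot: [2.001, 2.421, -0.002]
force: [-2.4, -9.7, 1.7]
gripper_width: 0.262
grip_force: 9.5
```

Request:
{"name": "apply_moves", "arguments": {"rows": [{"dx":0.5,"dy":0,"dz":0,"wx":0,"wy":0,"wz":0,"jaw":1},{"dx":1,"dy":0,"dz":0,"wx":0,"wy":0,"wz":0,"jaw":1},{"dx":1.5,"dy":0,"dz":0,"wx":0,"wy":0,"wz":0,"jaw":1},{"dx":2,"dy":0,"dz":0,"wx":0,"wy":0,"wz":0,"jaw":1}], "force": 8.5}}

```text
time_s: 23.65
tool_pos: [596.3, 14.7, 39.7]
eef_rot: [2.001, 2.421, -0.002]
force: [-2.3, -11.9, 0.9]
gripper_width: 0.255
grip_force: 8.5
```

Request:
{"name": "apply_moves", "arguments": {"rows": [{"dx":0.5,"dy":0,"dz":0,"wx":0,"wy":0,"wz":0,"jaw":1},{"dx":1,"dy":0,"dz":0,"wx":0,"wy":0,"wz":0,"jaw":1},{"dx":1.5,"dy":0,"dz":0,"wx":0,"wy":0,"wz":0,"jaw":1},{"dx":2,"dy":0,"dz":0,"wx":0,"wy":0,"wz":0,"jaw":1}]}}

```text
time_s: 23.98
tool_pos: [595.9, 16.7, 39.7]
eef_rot: [2.001, 2.421, -0.002]
force: [-1.3, -11.4, 2.2]
gripper_width: 0.258
grip_force: 8.5
```

Request:
{"name": "apply_moves", "arguments": {"rows": [{"dx":0.5,"dy":0,"dz":0,"wx":0,"wy":0,"wz":0,"jaw":1},{"dx":1,"dy":0,"dz":0,"wx":0,"wy":0,"wz":0,"jaw":1},{"dx":1.5,"dy":0,"dz":0,"wx":0,"wy":0,"wz":0,"jaw":1},{"dx":2,"dy":0,"dz":0,"wx":0,"wy":0,"wz":0,"jaw":1}]}}

```text
time_s: 24.32
tool_pos: [595.5, 18.6, 39.7]
eef_rot: [2.001, 2.421, -0.002]
force: [-2.8, -12.4, 1.4]
gripper_width: 0.259
grip_force: 8.5
```

Request:
{"name": "apply_moves", "arguments": {"rows": [{"dx":0,"dy":0,"dz":0,"wx":0,"wy":0,"wz":0,"jaw":0.3},{"dx":0,"dy":0,"dz":0,"wx":0,"wy":0,"wz":0,"jaw":0.3},{"dx":0,"dy":0,"dz":0,"wx":0,"wy":0,"wz":0,"jaw":0.3},{"dx":-10,"dy":0,"dz":0,"wx":0,"wy":0,"wz":0,"jaw":0.3},{"dx":-20,"dy":0,"dz":0,"wx":0,"wy":0,"wz":0,"jaw":0.3}]}}

```text
time_s: 24.73
tool_pos: [599.6, -0.4, 39.8]
eef_rot: [2.001, 2.422, 0.0]
force: [-0.6, 0.3, -0.3]
gripper_width: 0.35
grip_force: 0.0
```

Request:
{"name": "apply_moves", "arguments": {"rows": [{"dx":-8,"dy":0,"dz":0,"wx":0,"wy":0,"wz":0,"jaw":0.3},{"dx":-8,"dy":0,"dz":0,"wx":0,"wy":0,"wz":0,"jaw":0.3},{"dx":-8,"dy":0,"dz":0,"wx":0,"wy":0,"wz":0,"jaw":0.3},{"dx":-8,"dy":0,"dz":0,"wx":0,"wy":0,"wz":0,"jaw":0.3}]}}

```text
time_s: 25.07
tool_pos: [600.8, -8.1, 39.7]
eef_rot: [-2.002, -2.421, 0.0]
force: [-0.6, -0.3, 0.5]
gripper_width: 0.347
grip_force: 0.0
```

```bash
cat > tail.py <<'E'
from h import *
go(605,-31,39.5,101)
s=sensors.read_state();im=read_camera('wrist');cv2.imwrite('pics/wt%d.png'%(s["time_s"]*100),im)
g=cv2.cvtColor(im,cv2.COLOR_BGR2GRAY)
p=cv2.GaussianBlur(g[150:245,314:323].mean(1).reshape(-1,1).astype(np.float32),(1,3),0).ravel();d=np.diff(p)
for k in np.argsort(d)[:4]:
  R=Ro.from_rotvec(s['eef_rot']).as_matrix();x=(R.T@(onz('wrist',(319,150+k+.5),55,s)-s['tool_pos']))[0]
  print("row",150+k,"step",d[k].round(1),"tool x",x.round(1),"gauge tail",(x-77.3+(s['tool_pos'][1]+60)/.982).round(1))
print(p.round().astype(int).tolist()[::2])
E
python3 tail.py
```

```text
t 25.07 pos [600.85  -8.07  39.7 ] yaw 100.8 j [-0.05  0.48  1.98  0.    0.67 -0.24] F [-0.65 -0.29  0.46] w 31.5
d [-23.3   -0.22   0.2 ] w [-0.0001 -0.0001 -0.0035] rows 0.6 0.0
row 204 step -3.2 tool x 28.8 gauge tail 4.4
row 205 step -3.0 tool x 28.3 gauge tail 3.9
row 203 step -1.9 tool x 29.4 gauge tail 5.0
row 206 step -1.7 tool x 27.7 gauge tail 3.3
[106, 107, 106, 107, 107, 107, 107, 105, 105, 105, 102, 101, 107, 118, 120, 120, 120, 120, 120, 120, 120, 120, 120, 120, 120, 120, 120, 117, 111, 109, 108, 109, 109, 109, 109, 109, 109, 109, 109, 109, 109, 109, 109, 109, 109, 109, 109, 109]
```

Request:
{"name": "apply_moves", "arguments": {"rows": [{"dx":6,"dy":-0.2,"dz":0,"wx":0,"wy":0,"wz":0,"jaw":0.3},{"dx":12,"dy":-0.2,"dz":0,"wx":0,"wy":0,"wz":0,"jaw":0.3},{"dx":17.5,"dy":-0.2,"dz":0,"wx":0,"wy":0,"wz":0,"jaw":0.3},{"dx":17.5,"dy":-0.2,"dz":0,"wx":0,"wy":0,"wz":0,"jaw":0.3},{"dx":17.5,"dy":-0.2,"dz":0,"wx":0,"wy":0,"wz":0,"jaw":0.3}]}}

```text
time_s: 25.53
tool_pos: [597.3, 9.9, 39.8]
eef_rot: [2.001, 2.422, -0.0]
force: [-0.2, -0.3, -0.3]
gripper_width: 0.35
grip_force: 0.0
```

Request:
{"name": "apply_moves", "arguments": {"rows": [{"dx":0,"dy":0,"dz":0,"wx":0,"wy":0,"wz":0,"jaw":1},{"dx":0,"dy":0,"dz":0,"wx":0,"wy":0,"wz":0,"jaw":1},{"dx":0,"dy":0,"dz":0,"wx":0,"wy":0,"wz":0,"jaw":1},{"dx":0,"dy":0,"dz":0,"wx":0,"wy":0,"wz":0,"jaw":1}], "force": 8}}

```text
time_s: 25.87
tool_pos: [597.3, 9.2, 39.7]
eef_rot: [-2.002, -2.421, 0.0]
force: [-1.0, 1.2, 1.7]
gripper_width: 0.255
grip_force: 8.0
```

Request:
{"name": "apply_moves", "arguments": {"rows": [{"dx":0.5,"dy":0,"dz":0,"wx":0,"wy":0,"wz":0,"jaw":1},{"dx":1,"dy":0,"dz":0,"wx":0,"wy":0,"wz":0,"jaw":1},{"dx":1.5,"dy":0,"dz":0,"wx":0,"wy":0,"wz":0,"jaw":1},{"dx":2,"dy":0,"dz":0,"wx":0,"wy":0,"wz":0,"jaw":1}]}}

```text
time_s: 26.2
tool_pos: [597.1, 10.4, 39.8]
eef_rot: [2.001, 2.421, -0.001]
force: [-1.2, -10.0, 1.2]
gripper_width: 0.252
grip_force: 8.0
```

Request:
{"name": "apply_moves", "arguments": {"rows": [{"dx":0.5,"dy":0,"dz":0,"wx":0,"wy":0,"wz":0,"jaw":1},{"dx":1,"dy":0,"dz":0,"wx":0,"wy":0,"wz":0,"jaw":1},{"dx":1.5,"dy":0,"dz":0,"wx":0,"wy":0,"wz":0,"jaw":1}]}}

```text
time_s: 26.45
tool_pos: [596.8, 11.8, 39.7]
eef_rot: [2.001, 2.421, -0.001]
force: [-1.4, -10.1, 0.7]
gripper_width: 0.254
grip_force: 8.0
```

Request:
{"name": "apply_moves", "arguments": {"rows": [{"dx":0.5,"dy":0,"dz":0,"wx":0,"wy":0,"wz":0,"jaw":1},{"dx":1,"dy":0,"dz":0,"wx":0,"wy":0,"wz":0,"jaw":1},{"dx":1.5,"dy":0,"dz":0,"wx":0,"wy":0,"wz":0,"jaw":1}]}}

```text
time_s: 26.7
tool_pos: [596.5, 13.3, 39.7]
eef_rot: [2.001, 2.421, -0.001]
force: [-0.5, -9.4, 1.5]
gripper_width: 0.25
grip_force: 8.0
```

Request:
{"name": "apply_moves", "arguments": {"rows": [{"dx":0.5,"dy":0,"dz":0,"wx":0,"wy":0,"wz":0,"jaw":1},{"dx":1,"dy":0,"dz":0,"wx":0,"wy":0,"wz":0,"jaw":1},{"dx":1.5,"dy":0,"dz":0,"wx":0,"wy":0,"wz":0,"jaw":1}]}}

```text
time_s: 26.95
tool_pos: [596.2, 14.7, 39.7]
eef_rot: [2.001, 2.421, -0.001]
force: [-1.3, -10.7, 0.7]
gripper_width: 0.256
grip_force: 8.0
```

Request:
{"name": "apply_moves", "arguments": {"rows": [{"dx":0.5,"dy":0,"dz":0,"wx":0,"wy":0,"wz":0,"jaw":1},{"dx":1,"dy":0,"dz":0,"wx":0,"wy":0,"wz":0,"jaw":1},{"dx":1.5,"dy":0,"dz":0,"wx":0,"wy":0,"wz":0,"jaw":1}]}}

```text
time_s: 27.2
tool_pos: [596.0, 16.2, 39.7]
eef_rot: [2.001, 2.421, -0.001]
force: [-1.6, -9.4, 0.8]
gripper_width: 0.254
grip_force: 8.0
```

Request:
{"name": "apply_moves", "arguments": {"rows": [{"dx":0.5,"dy":0,"dz":0,"wx":0,"wy":0,"wz":0,"jaw":1},{"dx":1,"dy":0,"dz":0,"wx":0,"wy":0,"wz":0,"jaw":1},{"dx":1.5,"dy":0,"dz":0,"wx":0,"wy":0,"wz":0,"jaw":1}]}}

```text
time_s: 27.45
tool_pos: [595.7, 17.7, 39.7]
eef_rot: [2.001, 2.421, -0.001]
force: [-1.1, -10.2, 1.3]
gripper_width: 0.251
grip_force: 8.0
```

Request:
{"name": "apply_moves", "arguments": {"rows": [{"dx":0.5,"dy":0,"dz":0,"wx":0,"wy":0,"wz":0,"jaw":1},{"dx":1,"dy":0,"dz":0,"wx":0,"wy":0,"wz":0,"jaw":1},{"dx":1.5,"dy":0,"dz":0,"wx":0,"wy":0,"wz":0,"jaw":1}]}}

```text
time_s: 27.7
tool_pos: [595.4, 19.1, 39.7]
eef_rot: [2.001, 2.421, -0.001]
force: [-0.3, -10.0, 0.5]
gripper_width: 0.255
grip_force: 8.0
```

Request:
{"name": "apply_moves", "arguments": {"rows": [{"dx":0.5,"dy":0,"dz":0,"wx":0,"wy":0,"wz":0,"jaw":1},{"dx":1,"dy":0,"dz":0,"wx":0,"wy":0,"wz":0,"jaw":1},{"dx":1.5,"dy":0,"dz":0,"wx":0,"wy":0,"wz":0,"jaw":1}]}}

```text
time_s: 27.95
tool_pos: [595.1, 20.6, 39.7]
eef_rot: [2.001, 2.421, -0.001]
force: [-1.6, -10.2, 0.8]
gripper_width: 0.255
grip_force: 8.0
```

Request:
{"name": "apply_moves", "arguments": {"rows": [{"dx":0,"dy":0,"dz":0,"wx":0,"wy":0,"wz":0,"jaw":0.3},{"dx":0,"dy":0,"dz":0,"wx":0,"wy":0,"wz":0,"jaw":0.3},{"dx":0,"dy":0,"dz":0,"wx":0,"wy":0,"wz":0,"jaw":0.3},{"dx":-10,"dy":0,"dz":0,"wx":0,"wy":0,"wz":0,"jaw":0.3},{"dx":-20,"dy":0,"dz":0,"wx":0,"wy":0,"wz":0,"jaw":0.3}]}}

```text
time_s: 28.37
tool_pos: [599.0, 1.5, 39.7]
eef_rot: [2.001, 2.422, 0.0]
force: [0.1, -0.8, -0.2]
gripper_width: 0.347
grip_force: 0.0
```

Request:
{"name": "apply_moves", "arguments": {"rows": [{"dx":0,"dy":0,"dz":0,"wx":0,"wy":0,"wz":0,"jaw":1},{"dx":0,"dy":0,"dz":0,"wx":0,"wy":0,"wz":0,"jaw":1},{"dx":0,"dy":0,"dz":0,"wx":0,"wy":0,"wz":0,"jaw":1},{"dx":0,"dy":0,"dz":0,"wx":0,"wy":0,"wz":0,"jaw":1}]}}

```text
time_s: 28.7
tool_pos: [598.8, 1.9, 39.7]
eef_rot: [-2.002, -2.421, -0.0]
force: [-0.8, 0.7, -0.5]
gripper_width: 0.089
grip_force: 0.0
```

```bash
python3 tail.py
```

```text
t 28.7 pos [598.78   1.92  39.72] yaw 100.82 j [-0.04  0.48  1.99  0.    0.67 -0.22] F [-0.81  0.67 -0.51] w 8.1
d [-33.5   -0.07   0.22] w [-0.     -0.0001 -0.0031] rows 0.8 0.0
row 163 step -19.0 tool x 50.5 gauge tail 36.3
row 164 step -14.6 tool x 50.0 gauge tail 35.7
row 162 step -11.7 tool x 51.0 gauge tail 36.8
row 202 step -3.6 tool x 29.9 gauge tail 15.7
[121, 121, 121, 120, 118, 128, 135, 104, 87, 101, 107, 105, 105, 106, 106, 106, 106, 106, 106, 105, 104, 104, 102, 102, 111, 120, 118, 111, 109, 109, 109, 109, 109, 109, 109, 109, 109, 109, 109, 109, 109, 108, 108, 109, 108, 108, 108, 108]
```

Tail is now at gauge x ≈ 15.5, so the pin centre is about 55.5 and home is at most 57, leaving 1–2 mm. I'll push that gently from behind with shut fingers in fine steps.

Request:
{"name": "apply_moves", "arguments": {"rows": [{"dx":0,"dy":0,"dz":0,"wx":0,"wy":0,"wz":0,"jaw":1},{"dx":4,"dy":0,"dz":0,"wx":0,"wy":0,"wz":0,"jaw":1},{"dx":8,"dy":0,"dz":0,"wx":0,"wy":0,"wz":0,"jaw":1},{"dx":10.5,"dy":0,"dz":0,"wx":0,"wy":0,"wz":0,"jaw":1},{"dx":10.5,"dy":0,"dz":0,"wx":0,"wy":0,"wz":0,"jaw":1}], "force": 20}}

```text
time_s: 29.17
tool_pos: [596.7, 12.9, 39.7]
eef_rot: [-2.001, -2.422, 0.0]
force: [0.1, 0.2, -0.3]
gripper_width: 0.01
grip_force: 0.0
```

Request:
{"name": "apply_moves", "arguments": {"rows": [{"dx":0,"dy":0,"dz":0,"wx":0,"wy":0,"wz":0,"jaw":1},{"dx":0,"dy":0,"dz":0,"wx":0,"wy":0,"wz":0,"jaw":1},{"dx":0,"dy":0,"dz":0,"wx":0,"wy":0,"wz":0,"jaw":1},{"dx":0.5,"dy":0,"dz":0,"wx":0,"wy":0,"wz":0,"jaw":1},{"dx":0.5,"dy":0,"dz":0,"wx":0,"wy":0,"wz":0,"jaw":1}]}}

```text
time_s: 29.58
tool_pos: [596.8, 12.6, 39.7]
eef_rot: [2.002, 2.421, 0.0]
force: [0.7, -0.3, -0.8]
gripper_width: 0.004
grip_force: 0.0
```

Request:
{"name": "apply_moves", "arguments": {"rows": [{"dx":0.2,"dy":0,"dz":0,"wx":0,"wy":0,"wz":0,"jaw":1},{"dx":0.5,"dy":0,"dz":0,"wx":0,"wy":0,"wz":0,"jaw":1},{"dx":0.5,"dy":0,"dz":0,"wx":0,"wy":0,"wz":0,"jaw":1}]}}

```text
time_s: 29.83
tool_pos: [596.7, 13.2, 39.7]
eef_rot: [2.002, 2.421, -0.0]
force: [0.2, -0.4, 0.2]
gripper_width: 0.008
grip_force: 0.0
```

Request:
{"name": "apply_moves", "arguments": {"rows": [{"dx":0.3,"dy":0,"dz":0,"wx":0,"wy":0,"wz":0,"jaw":1},{"dx":0.6,"dy":0,"dz":0,"wx":0,"wy":0,"wz":0,"jaw":1},{"dx":0.6,"dy":0,"dz":0,"wx":0,"wy":0,"wz":0,"jaw":1}]}}

```text
time_s: 30.08
tool_pos: [596.6, 13.8, 39.7]
eef_rot: [-2.002, -2.421, -0.0]
force: [0.1, -0.4, 0.2]
gripper_width: 0.008
grip_force: 0.0
```

Request:
{"name": "apply_moves", "arguments": {"rows": [{"dx":0.3,"dy":0,"dz":0,"wx":0,"wy":0,"wz":0,"jaw":1},{"dx":0.5,"dy":0,"dz":0,"wx":0,"wy":0,"wz":0,"jaw":1},{"dx":0.5,"dy":0,"dz":0,"wx":0,"wy":0,"wz":0,"jaw":1}]}}

```text
time_s: 30.33
tool_pos: [596.5, 14.1, 39.7]
eef_rot: [2.002, 2.421, -0.0]
force: [0.4, -3.6, 0.9]
gripper_width: 0.002
grip_force: 1.4
```

Request:
{"name": "apply_moves", "arguments": {"rows": [{"dx":0.3,"dy":0,"dz":0,"wx":0,"wy":0,"wz":0,"jaw":1},{"dx":0.4,"dy":0,"dz":0,"wx":0,"wy":0,"wz":0,"jaw":1},{"dx":0.4,"dy":0,"dz":0,"wx":0,"wy":0,"wz":0,"jaw":1}]}}

```text
time_s: 30.58
tool_pos: [596.5, 14.2, 39.8]
eef_rot: [2.001, 2.421, -0.001]
force: [0.8, -6.4, 0.4]
gripper_width: 0.001
grip_force: 3.2
```

Request:
{"name": "apply_moves", "arguments": {"rows": [{"dx":0.2,"dy":0,"dz":0,"wx":0,"wy":0,"wz":0,"jaw":1},{"dx":0.4,"dy":0,"dz":0,"wx":0,"wy":0,"wz":0,"jaw":1},{"dx":0.4,"dy":0,"dz":0,"wx":0,"wy":0,"wz":0,"jaw":1}]}}

```text
time_s: 30.83
tool_pos: [596.4, 14.5, 39.8]
eef_rot: [2.001, 2.421, -0.001]
force: [0.3, -8.1, -0.0]
gripper_width: 0.007
grip_force: 3.9
```

Request:
{"name": "apply_moves", "arguments": {"rows": [{"dx":0.2,"dy":0,"dz":0,"wx":0,"wy":0,"wz":0,"jaw":1},{"dx":0.4,"dy":0,"dz":0,"wx":0,"wy":0,"wz":0,"jaw":1},{"dx":0.5,"dy":0,"dz":0,"wx":0,"wy":0,"wz":0,"jaw":1}]}}

```text
time_s: 31.08
tool_pos: [596.4, 14.9, 39.8]
eef_rot: [2.001, 2.421, -0.001]
force: [0.3, -8.8, -0.5]
gripper_width: 0.006
grip_force: 4.5
```

Request:
{"name": "apply_moves", "arguments": {"rows": [{"dx":0.2,"dy":0,"dz":0,"wx":0,"wy":0,"wz":0,"jaw":1},{"dx":0.4,"dy":0,"dz":0,"wx":0,"wy":0,"wz":0,"jaw":1},{"dx":0.5,"dy":0,"dz":0,"wx":0,"wy":0,"wz":0,"jaw":1}]}}

```text
time_s: 31.33
tool_pos: [596.3, 15.4, 39.8]
eef_rot: [2.001, 2.421, -0.001]
force: [0.4, -8.3, 0.2]
gripper_width: 0.009
grip_force: 4.5
```

Request:
{"name": "apply_moves", "arguments": {"rows": [{"dx":0.2,"dy":0,"dz":0,"wx":0,"wy":0,"wz":0,"jaw":1},{"dx":0.4,"dy":0,"dz":0,"wx":0,"wy":0,"wz":0,"jaw":1},{"dx":0.5,"dy":0,"dz":0,"wx":0,"wy":0,"wz":0,"jaw":1}]}}

```text
time_s: 31.58
tool_pos: [596.2, 15.9, 39.8]
eef_rot: [2.001, 2.421, -0.001]
force: [-0.1, -9.0, -0.4]
gripper_width: 0.004
grip_force: 4.3
```

Request:
{"name": "apply_moves", "arguments": {"rows": [{"dx":0.2,"dy":0,"dz":0,"wx":0,"wy":0,"wz":0,"jaw":1},{"dx":0.4,"dy":0,"dz":0,"wx":0,"wy":0,"wz":0,"jaw":1},{"dx":0.5,"dy":0,"dz":0,"wx":0,"wy":0,"wz":0,"jaw":1}]}}

```text
time_s: 31.83
tool_pos: [596.1, 16.4, 39.8]
eef_rot: [2.001, 2.421, -0.001]
force: [0.7, -8.7, -0.6]
gripper_width: 0.003
grip_force: 4.7
```

Request:
{"name": "apply_moves", "arguments": {"rows": [{"dx":0.2,"dy":0,"dz":0,"wx":0,"wy":0,"wz":0,"jaw":1},{"dx":0.4,"dy":0,"dz":0,"wx":0,"wy":0,"wz":0,"jaw":1},{"dx":0.5,"dy":0,"dz":0,"wx":0,"wy":0,"wz":0,"jaw":1}]}}

```text
time_s: 32.08
tool_pos: [595.9, 16.9, 39.8]
eef_rot: [2.001, 2.421, -0.001]
force: [0.9, -9.7, -0.8]
gripper_width: 0.004
grip_force: 4.8
```

Request:
{"name": "apply_moves", "arguments": {"rows": [{"dx":0.2,"dy":0,"dz":0,"wx":0,"wy":0,"wz":0,"jaw":1},{"dx":0.4,"dy":0,"dz":0,"wx":0,"wy":0,"wz":0,"jaw":1},{"dx":0.4,"dy":0,"dz":0,"wx":0,"wy":0,"wz":0,"jaw":1}]}}

```text
time_s: 32.33
tool_pos: [595.9, 17.1, 39.8]
eef_rot: [2.001, 2.421, -0.001]
force: [-0.4, -10.7, -0.7]
gripper_width: 0.005
grip_force: 5.4
```

Force is rising and motion has stalled, so the stop has been reached. Adding light pressure.

Request:
{"name": "apply_moves", "arguments": {"rows": [{"dx":0.15,"dy":0,"dz":0,"wx":0,"wy":0,"wz":0,"jaw":1},{"dx":0.3,"dy":0,"dz":0,"wx":0,"wy":0,"wz":0,"jaw":1},{"dx":0.3,"dy":0,"dz":0,"wx":0,"wy":0,"wz":0,"jaw":1}]}}

```text
time_s: 32.58
tool_pos: [595.9, 17.3, 39.8]
eef_rot: [2.001, 2.421, -0.001]
force: [0.9, -12.0, 0.1]
gripper_width: 0.008
grip_force: 6.1
```

Request:
{"name": "apply_moves", "arguments": {"rows": [{"dx":0.2,"dy":0,"dz":0,"wx":0,"wy":0,"wz":0,"jaw":1},{"dx":0.3,"dy":0,"dz":0,"wx":0,"wy":0,"wz":0,"jaw":1},{"dx":0.3,"dy":0,"dz":0,"wx":0,"wy":0,"wz":0,"jaw":1},{"dx":0.3,"dy":0,"dz":0,"wx":0,"wy":0,"wz":0,"jaw":1}]}}

```text
time_s: 32.92
tool_pos: [595.9, 17.5, 39.8]
eef_rot: [2.001, 2.421, -0.001]
force: [-0.1, -15.0, -0.8]
gripper_width: 0.006
grip_force: 6.8
```

Request:
{"name": "apply_moves", "arguments": {"rows": [{"dx":0.05,"dy":0,"dz":0,"wx":0,"wy":0,"wz":0,"jaw":1},{"dx":0.05,"dy":0,"dz":0,"wx":0,"wy":0,"wz":0,"jaw":1},{"dx":0.05,"dy":0,"dz":0,"wx":0,"wy":0,"wz":0,"jaw":1},{"dx":0.05,"dy":0,"dz":0,"wx":0,"wy":0,"wz":0,"jaw":1},{"dx":0.05,"dy":0,"dz":0,"wx":0,"wy":0,"wz":0,"jaw":1}]}}

```text
time_s: 33.33
tool_pos: [595.9, 17.5, 39.8]
eef_rot: [2.001, 2.421, -0.001]
force: [1.2, -14.6, -0.2]
gripper_width: 0.008
grip_force: 7.1
```

Request:
{"name": "apply_moves", "arguments": {"rows": [{"dx":0,"dy":0,"dz":0,"wx":0,"wy":0,"wz":0,"jaw":1},{"dx":0,"dy":0,"dz":0,"wx":0,"wy":0,"wz":0,"jaw":1},{"dx":0,"dy":0,"dz":0,"wx":0,"wy":0,"wz":0,"jaw":1},{"dx":0,"dy":0,"dz":0,"wx":0,"wy":0,"wz":0,"jaw":1},{"dx":0,"dy":0,"dz":0,"wx":0,"wy":0,"wz":0,"jaw":1}]}}

```text
time_s: 33.75
tool_pos: [595.9, 17.4, 39.8]
eef_rot: [2.001, 2.421, -0.001]
force: [1.2, -13.7, 0.2]
gripper_width: 0.005
grip_force: 7.1
```

Request:
{"name": "apply_moves", "arguments": {"rows": [{"dx":-0.5,"dy":0,"dz":0,"wx":0,"wy":0,"wz":0,"jaw":1},{"dx":-2,"dy":0,"dz":0,"wx":0,"wy":0,"wz":0,"jaw":1},{"dx":-8,"dy":0,"dz":-1,"wx":0,"wy":0,"wz":0,"jaw":1},{"dx":-15,"dy":0,"dz":-2,"wx":0,"wy":0,"wz":0,"jaw":1},{"dx":-18,"dy":0,"dz":-2,"wx":0,"wy":0,"wz":0,"jaw":1}]}}

```text
time_s: 34.17
tool_pos: [599.4, 0.1, 42.0]
eef_rot: [2.002, 2.421, 0.001]
force: [-0.2, -0.2, -0.1]
gripper_width: 0.003
grip_force: 0.0
```

Request:
{"name": "apply_moves", "arguments": {"rows": [{"dx":0,"dy":0,"dz":0,"wx":0,"wy":0,"wz":0,"jaw":1},{"dx":0,"dy":0,"dz":0,"wx":0,"wy":0,"wz":0,"jaw":1},{"dx":0,"dy":0,"dz":0,"wx":0,"wy":0,"wz":0,"jaw":1},{"dx":0,"dy":0,"dz":0,"wx":0,"wy":0,"wz":0,"jaw":1}]}}

```text
time_s: 34.5
tool_pos: [599.0, 1.0, 41.7]
eef_rot: [-2.002, -2.421, 0.0]
force: [-0.9, -0.0, -0.2]
gripper_width: 0.001
grip_force: 0.0
```

```bash
python3 tail.py; python3 -c "
import cv2
im=cv2.imread(sorted(__import__('glob').glob('pics/wt*.png'))[-1]);cv2.imwrite('pics/fin.png',cv2.resize(im[60:300,210:430],None,fx=2.5,fy=2.5))"
```

```text
t 34.5 pos [598.96   0.99  41.69] yaw 100.83 j [-0.04  0.48  1.99  0.    0.68 -0.23] F [-0.89 -0.03 -0.2 ] w 0.1
d [-32.56  -0.08   2.19] w [-0.0001 -0.     -0.0029] rows 0.8 0.0
row 219 step -18.7 tool x 19.8 gauge tail 4.6
row 160 step -17.5 tool x 51.8 gauge tail 36.6
row 161 step -16.2 tool x 51.2 gauge tail 36.1
row 220 step -15.8 tool x 19.2 gauge tail 4.1
[121, 121, 120, 120, 134, 128, 94, 92, 106, 106, 105, 105, 105, 106, 106, 106, 106, 105, 105, 105, 103, 101, 103, 108, 109, 109, 109, 108, 109, 109, 109, 109, 109, 109, 102, 70, 47, 46, 45, 45, 46, 45, 45, 45, 45, 44, 45, 44]
```

View pics/fin.png

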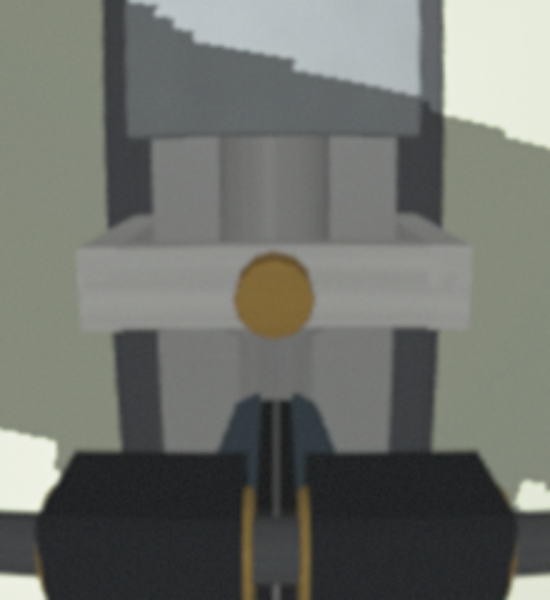

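The final view shows the pin running straight under the bridge into the hood (crop x 220–330, y 135–240). The shut fingers are well clear behind it.

```bash
python3 -c "
from plant import workorder
print(workorder.close_job())"
```

```text
the job is handed in; nothing more can be done
None
```

I slid the pin under the bridge to the hard stop, held it there with an estimated 5–6 N for about 0.8 s, then released it and handed the job in; the handover returned no verdict, so I can't confirm the pass.

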